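Hook the reproducer tray out of the deep sorting shelf

ROBOT

A 7-joint arm with a two-finger parallel gripper is mounted at the origin on the work surface. World frame = base frame: x ahead of the robot, y to its left, z up, the work surface at z = 0. Lengths are in m, angles in rad, forces in N, time in s.
With the tool pointing down it reaches from about 0.35 to 0.9 m from the base axis. Payload 19.9 kg.
Tool frame: the origin (TCP) lies on the centre line of the jaws, within the pads' length; the fingertips stand manip.tip_extent ahead of it and the grasp point (between the pads) lies 5 mm behind it (manip.tip_extent is the distance from the TCP to the fingertips, in m); z points along the fingers, y is the direction in which the jaws open and shut (so a half turn about z gives the same grasp; the last joint's range is limited). The gripper opens to 94 mm and grips with 3 to 60 N. Pads are 16 mm wide; open, the fingers measure 119 mm over their backs; the gripper's body (75 mm by 177 mm) begins 78 mm behind the grasp point.
Start: joints at [-1.26, 0.417, -0.01, 1.614, 0.005, 1.111, -0.053], TCP at [0.215, 0.587, 0.219] pointing down, gripper open.
Joint ranges: [-2.81, 2.81], [-0.39, 2.02], [-1.27, 1.25], [0.06, 2.57], [-1.19, 4.33], [0.19, 2], [-2.82, 2.82]. Speed limits (rad/s): [1.89, 1.89, 2.39, 2.39, 3.01, 3.01, 3.01].

INTERFACE

Orientations are given as [roll, pitch, yaw] about the fixed x, y, z axes, in that order (R = Rz(yaw) Ry(pitch) Rx(roll)).
In Python, from plant import manip, get_image, calibration gives the robot as it stands. The module is installed in compiled form; this text tells all that it offers.
- The arm moves only by the tool jog_arm, never from a script. Its argument "targets" is a list that holds one entry, the list of rows, each a list of 4 numbers: the shift along the tool's x, y, z in cm, then the turn about the tool's z in degrees. A call has 1 to 8 rows; each row is the pose to reach, as a shift and turn from the pose measured when the call began, along the tool's axes at that moment; what a row does not reach only later rows make up. A row lasts 1/12 s, in which the tool goes at most 41.7 mm and 7.16 degrees, less where a joint would pass 70% of its speed; a pose out of reach is approached as far as the arm can. A call with a gripper value outside its range is refused whole. "grip" is the finger opening in cm, from 0 to 9.4, set as the call begins (left out, the last holds). The fingers move at their own pace and stop on an object; "newtons" is the grip in N (left out, the last holds). Time passes only in rows, so rows that repeat a pose let the fingers close. It gives the time, the measured TCP pose, the force and the opening at its end, in the units of the state.
- manip.get_state(): the state, without advancing time (a new reading comes with each control period).
- get_image(name): name is "side" or "top" or "wrist"; returns the picture (480x640x3 uint8, blue, green, red); there is no depth.
- calibration(name): a dict with "camera_matrix" (3x3 intrinsics, pixels), "eye" and "rotation" of the camera in the world; the wrist camera has in their place "tool_from_camera" (4x4, takes a point from camera to tool coordinates, whose origin is the TCP and whose axes are the flange's). Camera axes: x right, y down, z forward; pixel columns grow to the right and rows downward; lengths in m; the calibration is good to about 2 mm. A picture is of the moment at which its call begins: read the wrist's pose just before it. calibration takes no time and is no camera call.
- manip.close_job(): hands the job in, once; it reports no verdict.
The state is a dict: "clock": time; "joint_positions": joint angles; "joint_velocities": joint speeds; "tau": joint torques, N m; "tool_pos": TCP position; "ee_rot": TCP orientation; "wrist_force": force on the tool from outside, world axes, zero at the start; "wrist_torque": the same for the moment, N m; "width": opening from 0.0 (shut) to 1.0 (fully open).
Only numpy, scipy, OpenCV 4.12 (cv2) and the standard library are available. Lean on these libraries where they do the work, as an engineer would, in place of code of your own. Each camera call takes 0.05 s, during which the arm holds its last target.

TASK

Swing the small wooden gate latch on the sorting shelf wide open, out towards the robot until it stands square to the shelf front. Then take the drag hook from its fork stand, hook it over the front lip of the tray under the slatted roof and gently draw the tray forward, using only the hook on it, until you feel its front come up square against the wooden fence with its brass button pushed flush; do not yank it or shove the fence out of its setting. Last, hang the hook back upright in its fork, leaving the gate open, the tray against the fence and the horn section, bell lever and knob undisturbed.

Things in the scene. Friction and masses are not known exactly. Their poses are not given: they have to be found in the camera images.
- shelf_lip (a point): Middle of the top front edge of the fixed pine shelf's deck (20 mm above the bench). The shelf's frame: x level into its depth, y to its left seen from the robot, z up. Low guide rails (14 mm high) run along x, inner faces at y = +-80 mm; two 22 mm square roof posts stand 142 mm deep at y = +-119 mm.
- fence (a joint): How far the fence has been shoved towards the robot from where it was set: 0 at the start, up to 0.02 m. The fence stops the tray: a wooden strip across the deck, 150 x 12 mm, 20 mm high, held by friction (slips at 3 N). As set, its far face is 22 to 57 mm deeper than shelf_lip; where is not reported: feel (or look) for it.
- buffer (a joint): Travel of a brass button (24 mm wide) in the middle of the fence's far face: 0 out (8 mm proud), 0.008 m pressed flush by the tray; its spring is only 0.3 N, too weak to move the tray.
- roof_edge (a point): Middle of the lower front edge of the slatted roof, 270 mm above the bench, 130 mm deeper than shelf_lip; axes as shelf_lip. The roof covers the next 240 mm of depth and is 14 mm thick, 260 mm wide, four slats across with 32 mm gaps, low stock on it (under 45 mm). The deck in front of it is open above.
- gate_hinge (a point): Pivot of the gate latch at the underside of its bar (41 mm above the bench), 80 mm deeper than shelf_lip and 108 mm to its left; axes as shelf_lip. The gate is a dark wooden bar 16 mm thick, 22 mm high, its free end 152 mm from the pivot; closed, it blocks the tray's way.
- gate_peg (a point): Centre of the upright round peg on the gate bar: 14 mm diameter, 42 mm tall, standing on the bar's top (bar top 64 mm above the bench, point 85 mm, peg top 106 mm), 130 mm from the pivot.
- gate (a joint): Angle of the gate in rad: 0 closed (bar along the shelf's -y); grows as its free end swings out towards the robot (clockwise from above); 1.57 square to the shelf front; end stop 1.7. Light friction (0.06 N m), stays where it is left.
- tray: Loose open wooden tray 170 (x, depth) x 140 (y) x 45 mm high, walls and floor 6 mm, 0.15 to 0.3 kg, on the deck under the roof. Origin: centre of its underside; x towards its back, z up. A round metal reproducer is fixed on a cork bed in it; the bed begins 59 mm behind the front face, so 53 mm behind the front wall are free down to the floor.
- tray_lip (a point): Middle of the top edge of the tray's front wall, on the outer face, 45 mm above the tray's underside (65 mm above the bench); axes as the tray. The wall reaches 6 mm behind it. The tray has 100 to 165 mm to travel.
- hook_grip (a point): Centre of the drag hook's wooden handle, 22 x 22 x 68 mm. Hook axes: z along the handle, away from the working end (up as it hangs); the foot is bent to -x. Below: 28 x 28 x 6 mm collar (underside z = -40 mm), round shaft 8 mm thick to the elbow at z = -200 mm, then a 35 mm foot bent 40 degrees out of the shaft's line. Loose, 0.12 kg. Leaning 35 degrees, the foot is nearly plumb.
- hook_tip (a point): End of the hook's foot (centre of its round end, radius 4 mm): x = -22.5 mm, z = -226.8 mm from hook_grip in the hook's axes.
- rest (a point): Middle of the fork of the fixed hook stand, at the top of its two prongs (220 mm above the bench); nothing is higher. x runs from their open end (-21 mm) to the post (36 mm). Slot 16 mm wide, prongs 11 mm wide. The hook hangs with its shaft in the slot near x = 0, collar on the prongs, foot to -x: lift it and draw it out to -x; return the same way. Base plate 14 mm thick, x = -35 to 85 mm.
- horn: Bystander: hollow copper horn section standing on its wide end, 110 mm high, 110 mm across at the foot, 44 mm at the top. Origin at the centre of its foot.
- bell_lever: Bystander: brass bell lever lying flat, about 90 mm long, 16 mm high. Origin near its middle, on the bench.
- knob: Bystander: bakelite knob, 38 mm diameter, 22 mm high, standing on the bench. Origin at the centre of its underside.
Things that resemble listed ones, but are neither listed nor needed, are in the scene too. Several things look just like the part that bears rest: the one meant starts farthest to the robot's left.

How it is judged:
By the outcome, as a careful person would: the job done as asked, in the order asked, and still so for the second after the job is handed in, with the robot touching nothing.
It also fails if it takes over 72 s, if anything falls off the work surface, if the arm or the gripper's body presses on something with over 40 N, if the wrist force passes 120 N, or if a joint passes its speed limit or range.

## Working session

There is one attempt and no reset: what is moved stays moved. The work goes in short steps, Python scripts to look and compute and a tool call to move; the robot and the scene stay as the last step left them, time stands still between calls to the robot, and variables do not carry over. Pictures are saved under pics/ and viewed, and the job is handed in when it is done.

Besides the shell and the picture viewer there is one more tool, called after "Emit:" as name([rows], argument=value, ...), one row to a line, values as JSON. jog_arm: Moves the arm, as the interface text tells. Its arguments: {"type":"object","properties":{"targets":{"type":"array","items":{"type":"array","items":{"type":"array","items":{"type":"number"}}}},"grip":{"type":"number"},"newtons":{"type":"number"}},"required":["targets"]}

```bash
mkdir -p pics
cat > h.py <<'E'
import numpy as np, cv2
from plant import manip, get_image, calibration
from scipy.spatial.transform import Rotation as R
def st():
    s=manip.get_state(); print('t',round(s['clock'],2),'pos',np.round(s['tool_pos'],4),'rpy',np.round(s['ee_rot'],3),'F',np.round(s['wrist_force'],2),'w',round(s['width'],3)); return s
def cam(name):
    c=calibration(name); K=np.array(c['camera_matrix'])
    if name=='wrist':
        s=manip.get_state(); T=np.array(c['tool_from_camera']); Rt=R.from_euler('xyz',s['ee_rot']).as_matrix()
        return K,Rt@T[:3,3]+np.array(s['tool_pos']),Rt@T[:3,:3]
    return K,np.array(c['eye']),np.array(c['rotation'])
def ray(C,u,v):
    K,e,Rm=C; d=Rm@np.linalg.inv(K)@np.array([u,v,1.]); return e,d/np.linalg.norm(d)
def atz(C,u,v,z):
    e,d=ray(C,u,v); return e+d*(z-e[2])/d[2]
def proj(C,p):
    K,e,Rm=C; q=K@(Rm.T@(np.array(p)-e)); return q[:2]/q[2]
def tri(*obs):
    A=np.zeros((3,3));b=np.zeros(3)
    for C,u,v in obs:
        e,d=ray(C,u,v);P=np.eye(3)-np.outer(d,d);A+=P;b+=P@e
    return np.linalg.solve(A,b)
def crop(im,x0,y0,x1,y1,f,name):
    c=cv2.resize(im[y0:y1,x0:x1],None,fx=f,fy=f,interpolation=cv2.INTER_CUBIC); cv2.imwrite('pics/'+name,c)
E
python3 - <<'E'
from h import *
s=st(); print(manip.tip_extent, s)
for n in ['side','top','wrist']:
    C=cam(n);print(n,np.round(C[0],1).tolist(),np.round(C[1],3),np.round(C[2],3).tolist())
    np.save(f'pics/C_{n}0.npy',np.array([C[0],np.tile(C[1],(3,1)),C[2]]))
    im=get_image(n);cv2.imwrite(f'pics/{n}0.png',im)
E
```

```text
t 0.0 pos [0.2152 0.5864 0.2188] rpy [-3.14  0.    2.79] F [-0.22  0.11 -0.39] w 1.001
0.014 {'clock': 0.0, 'joint_positions': array([-1.26051143,  0.4179594 , -0.01031831,  1.614185  ,  0.00469875,
        1.11071948, -0.0529692 ]), 'joint_velocities': array([-0.00059639, -0.00138701, -0.00128801, -0.00069216,  0.00141467,
        0.00082355, -0.00108645]), 'tau': array([ 5.24856059e-04, -8.51288438e+01,  6.38929736e-01, -4.25972450e+01,
       -4.88763582e-02,  1.87591149e-02,  1.42908925e-04]), 'tool_pos': array([0.21523241, 0.58637203, 0.21882976]), 'ee_rot': array([-3.14034831e+00,  8.54565581e-05,  2.78986033e+00]), 'wrist_force': array([-0.21813642,  0.1093968 , -0.38666952]), 'wrist_torque': array([-0.01444466,  0.01443567, -0.06836691]), 'width': 1.001004341397616}
side [[434.8, 0.0, 319.6], [0.0, 434.8, 236.6], [0.0, 0.0, 1.0]] [ 0.316 -0.818  0.66 ] [-2.121, 0.016, -0.278]Traceback (most recent call last):
  File "<stdin>", line 5, in <module>
ValueError: setting an array element with a sequence. The requested array has an inhomogeneous shape after 2 dimensions. The detected shape was (3, 3) + inhomogeneous part.
```

```bash
sed -i "s/return K,np.array(c\['eye'\]),np.array(c\['rotation'\])/r=np.array(c['rotation']); return K,np.array(c['eye']),(r if r.ndim==2 else R.from_euler('xyz',r).as_matrix())/" h.py
python3 - <<'E'
from h import *
for n in ['side','top','wrist']:
    C=cam(n);print(n,np.round(C[0],1).tolist(),np.round(C[1],3),np.round(C[2],3).tolist())
    im=get_image(n);cv2.imwrite(f'pics/{n}0.png',im)
E
```

```text
side [[434.8, 0.0, 319.6], [0.0, 434.8, 236.6], [0.0, 0.0, 1.0]] [ 0.316 -0.818  0.66 ] [[0.962, -0.157, 0.225], [-0.274, -0.499, 0.822], [-0.016, -0.852, -0.523]]
top [[468.0, 0.0, 319.9], [0.0, 468.0, 243.7], [0.0, 0.0, 1.0]] [ 0.409 -0.073  1.341] [[0.017, -0.994, 0.112], [-1.0, -0.018, -0.005], [0.007, -0.111, -0.994]]
wrist [[331.9, 0.0, 318.6], [0.0, 331.9, 239.1], [0.0, 0.0, 1.0]] [0.152 0.611 0.385] [[0.345, 0.912, 0.22], [0.939, -0.334, -0.084], [-0.003, 0.236, -0.972]]
```

```bash
ls pics
```

```text
side0.png
top0.png
wrist0.png
```

View pics/side0.png

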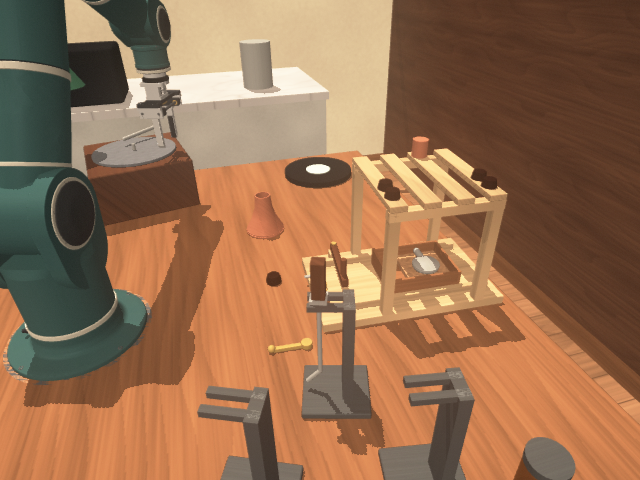

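View pics/top0.png

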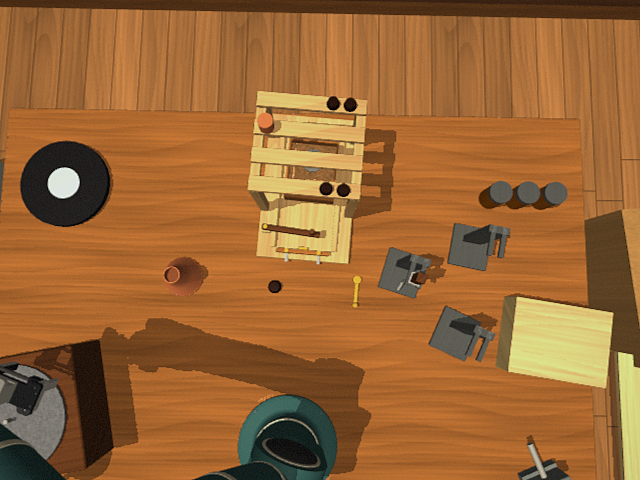

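View pics/wrist0.png

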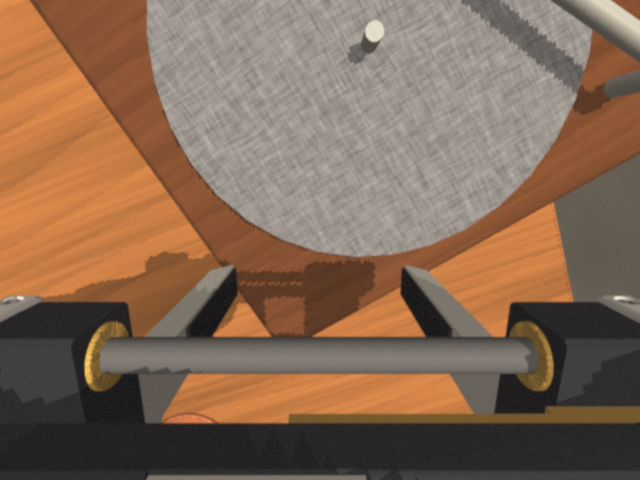

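Run:
```python
from h import *
t=cv2.imread('pics/top0.png'); s=cv2.imread('pics/side0.png')
crop(t,240,80,380,280,4,'tc1.png'); crop(s,295,140,510,330,3.7,'sc1.png')
crop(t,340,210,520,370,4.4,'tc2.png'); crop(s,180,230,480,480,2.4,'sc2.png')
```

```text
(no output)
```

View pics/tc1.png

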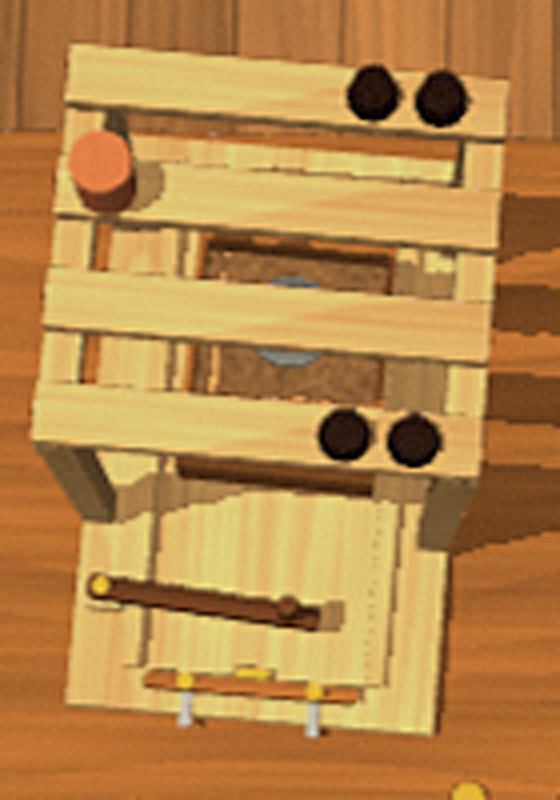

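View pics/sc1.png

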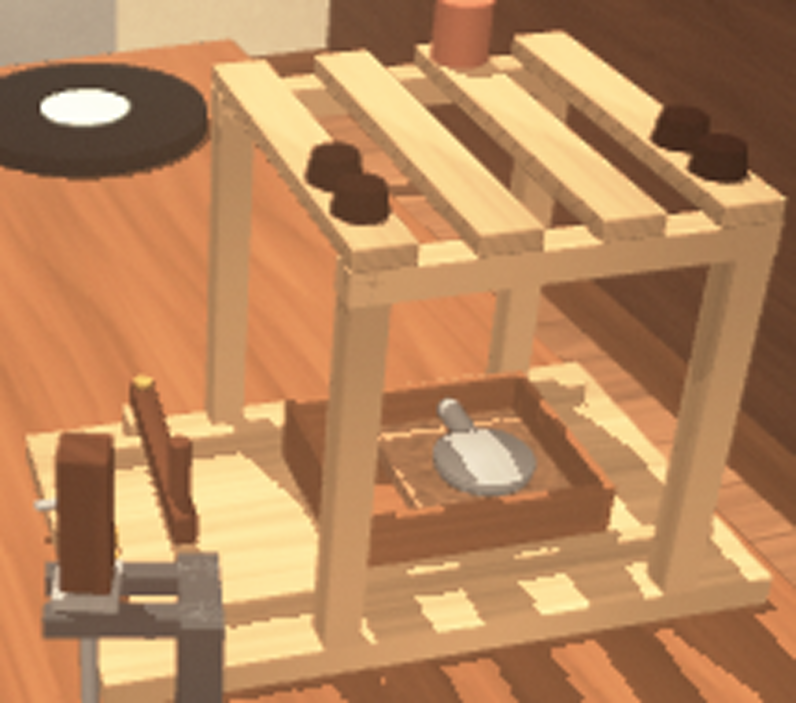

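View pics/tc2.png

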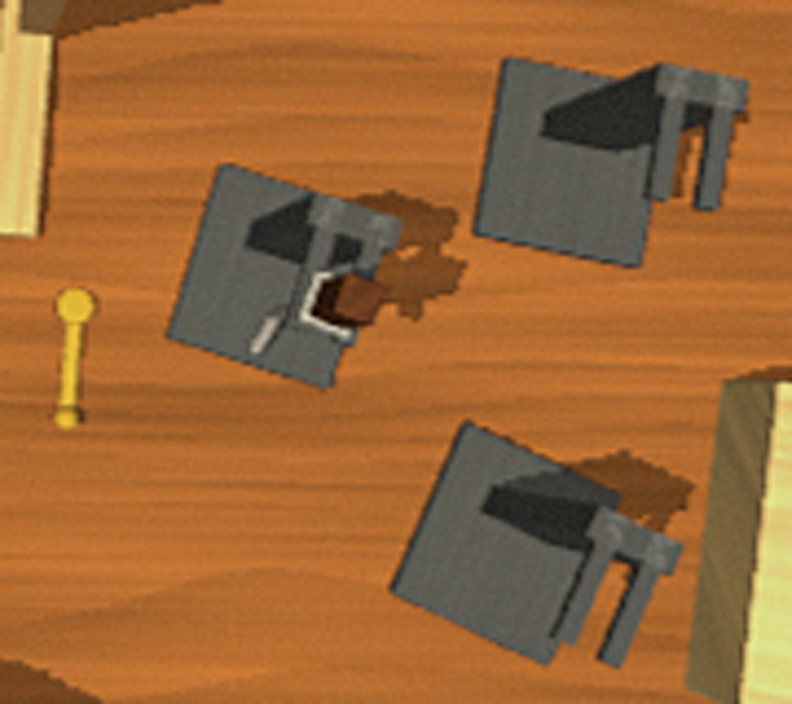

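View pics/sc2.png

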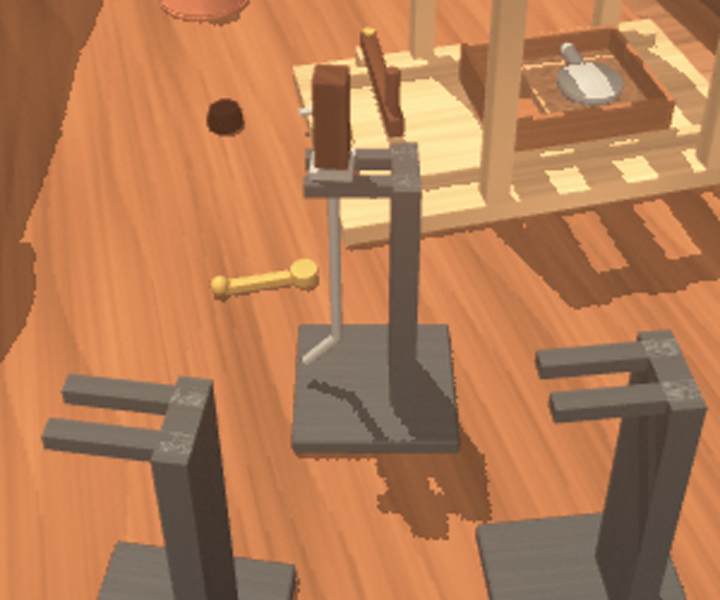

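Run:
```python
from h import *
T=cam('top');S=cam('side')
def t1(u,v,z,n): print(n,np.round(atz(T,240+u/4,80+v/4,z),4))
def s1(u,v,z,n): print(n,np.round(atz(S,295+u/3.7,140+v/3.7,z),4))
t1(67,704,.02,'deckFL');t1(435,734,.02,'deckFR')
t1(33,440,.27,'roofFL');t1(478,476,.27,'roofFR')
t1(98,584,.066,'hinge');t1(290,603,.106,'pegtop')
t1(180,460,.065,'trayL');t1(372,493,.065,'trayR');t1(180,477,.02,'trayLb');t1(377,496,.02,'trayRb')
t1(145,675,.04,'fenceL');t1(360,692,.04,'fenceR');t1(252,668,.035,'button')
s1(142,380,.066,'hinge');s1(180,440,.106,'peg')
s1(285,405,.065,'trayFL');s1(25,438,.02,'deckFL');s1(103,690,.02,'deckFR')
def t2(u,v,z,n): print(n,np.round(atz(T,340+u/4.4,210+v/4.4,z),4))
def s2(u,v,z,n): print(n,np.round(atz(S,180+u/2.4,230+v/2.4,z),4))
for p in [(333,272),(383,290),(371,325)]: t2(*p,.294,'htop')
for p in [(320,196),(400,222)]: t2(*p,.22,'post')
t2(258,350,.033,'tip')
for p in [(220,163),(167,337),(331,387)]: t2(*p,.014,'base')
for p in [(313,68),(349,70),(350,80)]: s2(*p,.294,'htop')
s2(306,361,.033,'tip')
for p in [(293,444),(457,445),(448,326),(300,325)]: s2(*p,.014,'base')
s2(305,187,.208,'pr');s2(390,195,.208,'pr')
# others
for n,u,v,z in [('horn',172,275,.11),('knob',274,286,.022),('bellA',358,278,.01),('bellB',356,303,.01)]: print(n,atz(T,u,v,z))
```

```text
deckFL [0.5195 0.0985 0.02  ]
deckFR [ 0.5029 -0.1621  0.02  ]
roofFL [0.6526 0.0908 0.27  ]
roofFR [ 0.6361 -0.1687  0.27  ]
hinge [0.5988 0.0739 0.066 ]
pegtop [ 0.5825 -0.0588  0.106 ]
trayL [0.6869 0.0198 0.065 ]
trayR [ 0.6661 -0.1137  0.065 ]
trayLb [0.6843 0.0228 0.02  ]
trayRb [ 0.6731 -0.1187  0.02  ]
fenceL [0.5391 0.0422 0.04  ]
fenceR [ 0.5299 -0.1081  0.04  ]
button [ 0.5459 -0.0322  0.035 ]
hinge [0.5977 0.0765 0.066 ]
peg [ 0.5803 -0.0555  0.106 ]
trayFL [0.6804 0.0194 0.065 ]
deckFL [0.518  0.0976 0.02  ]
deckFR [ 0.4995 -0.1619  0.02  ]
htop [ 0.4675 -0.2938  0.294 ]
htop [ 0.4588 -0.3192  0.294 ]
htop [ 0.441  -0.3129  0.294 ]
post [ 0.5131 -0.3025  0.22  ]
post [ 0.4996 -0.3462  0.22  ]
tip [ 0.4318 -0.301   0.033 ]
base [ 0.5524 -0.2798  0.014 ]
base [ 0.4394 -0.2458  0.014 ]
base [ 0.4093 -0.3511  0.014 ]
htop [ 0.4441 -0.298   0.294 ]
htop [ 0.4648 -0.3068  0.294 ]
htop [ 0.4623 -0.3172  0.294 ]
tip [ 0.4308 -0.2999  0.033 ]
base [ 0.407  -0.3525  0.014 ]
base [ 0.518  -0.3864  0.014 ]
base [ 0.5512 -0.2832  0.014 ]
base [ 0.4386 -0.2483  0.014 ]
pr [ 0.4337 -0.3074  0.208 ]
pr [ 0.4844 -0.331   0.208 ]
horn [0.4580959  0.30713645 0.11      ]
knob [0.43580039 0.04715684 0.022     ]
bellA [ 0.4628273 -0.1895042  0.01     ]
bellB [ 0.3922775  -0.18443423  0.01      ]
```

```bash
cat >> h.py <<'E'
def go(p,yaw,quiet=False):
    s=st(); Rm=R.from_euler('xyz',s['ee_rot']).as_matrix()
    d=Rm.T@(np.array(p)-s['tool_pos'])*100
    R2=R.from_euler('xyz',[np.pi,0,yaw]).as_matrix(); turn=np.degrees(R.from_matrix(Rm.T@R2).as_rotvec())
    print('shift cm',np.round(d,2),'turn',np.round(turn,1))
E
python3 -c "
from h import *
go([.215,.587,.36],2.79)
go([.5815,-.057,.36],3.08)"
```

```text
t 0.15 pos [0.2153 0.5865 0.219 ] rpy [-3.141  0.     2.79 ] F [-0.19 -0.44 -0.29] w 0.997
shift cm [  0.04   0.03 -14.1 ] turn [-0.1  0.  -0. ]
t 0.15 pos [0.2153 0.5865 0.219 ] rpy [-3.141  0.     2.79 ] F [-0.19 -0.44 -0.29] w 0.997
shift cm [-56.55 -47.8  -14.05] turn [ -0.1  -0.  -16.6]
```

Emit:
jog_arm([
  [[0,0,-4,0],[0,0,-8,0],[0,0,-12,0],[-3,-2.5,-14,-2],[-6,-5,-14,-4],[-9,-7.6,-14,-6],[-12,-10.1,-14,-9],[-15,-12.7,-14,-12]],
], grip=5)

```text
clock: 0.82
tool_pos: [0.3129, 0.4139, 0.359]
ee_rot: [-3.141, -0.0, 3.002]
wrist_force: [-0.2, 0.6, 0.2]
width: 0.538
```

```bash
python3 -c "
from h import *
go([.5815,-.057,.36],3.08)"
```

```text
t 0.82 pos [0.3129 0.4139 0.359 ] rpy [-3.141 -0.     3.002] F [-0.2   0.61  0.17] w 0.538
shift cm [-33.16 -42.89  -0.07] turn [-0.  -0.  -4.5]
```

Emit:
jog_arm([
  [[-2.5,-3.2,0,-1],[-5,-6.4,0,-2],[-7.5,-9.7,0,-3],[-10,-12.9,0,-4],[-12.5,-16.1,0,-4.5],[-15,-19.4,0,-4.5],[-17.5,-22.6,0,-4.5],[-20,-25.9,0,-4.5]],
])

```text
clock: 1.48
tool_pos: [0.4753, 0.1276, 0.3593]
ee_rot: [-3.141, -0.0, 3.081]
wrist_force: [0.5, 0.7, -0.4]
width: 0.531
```

```bash
python3 -c "
from h import *
go([.5815,-.057,.26],3.08)"
```

```text
t 1.48 pos [0.4753 0.1276 0.3593] rpy [-3.141 -0.     3.081] F [ 0.55  0.72 -0.44] w 0.531
shift cm [-11.73 -17.78   9.94] turn [-0. -0.  0.]
```

Emit:
jog_arm([
  [[-2.3,-3.4,0,0],[-4.6,-6.9,0,0],[-6.9,-10.4,0,0],[-9.2,-13.9,2,0],[-11,-16.7,5,0],[-11.7,-17.8,8,0],[-11.7,-17.8,11,0],[-11.7,-17.8,12,0]],
])

```text
clock: 2.15
tool_pos: [0.5795, -0.0582, 0.235]
ee_rot: [-3.14, -0.006, 3.079]
wrist_force: [-0.3, 0.5, -0.5]
width: 0.531
```

```bash
python3 -c "
from h import *
st();im=get_image('wrist');cv2.imwrite('pics/w1.png',im)
s=get_image('side');crop(s,295,140,510,330,3.7,'s1.png')"
```

```text
t 2.15 pos [ 0.5795 -0.0582  0.235 ] rpy [-3.14  -0.006  3.079] F [-0.29  0.51 -0.52] w 0.531
```

View pics/w1.png

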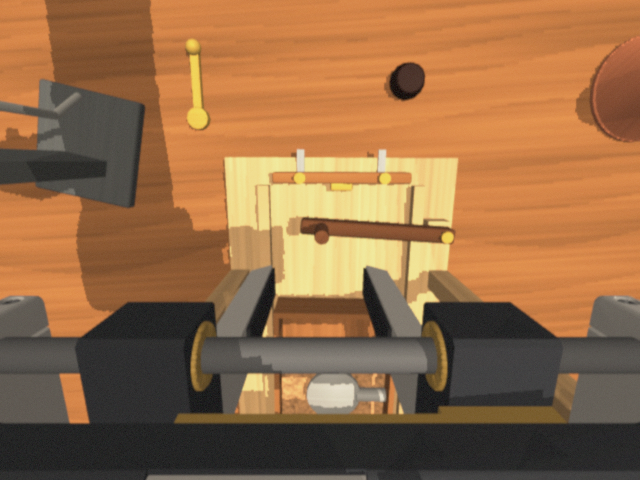

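View pics/s1.png

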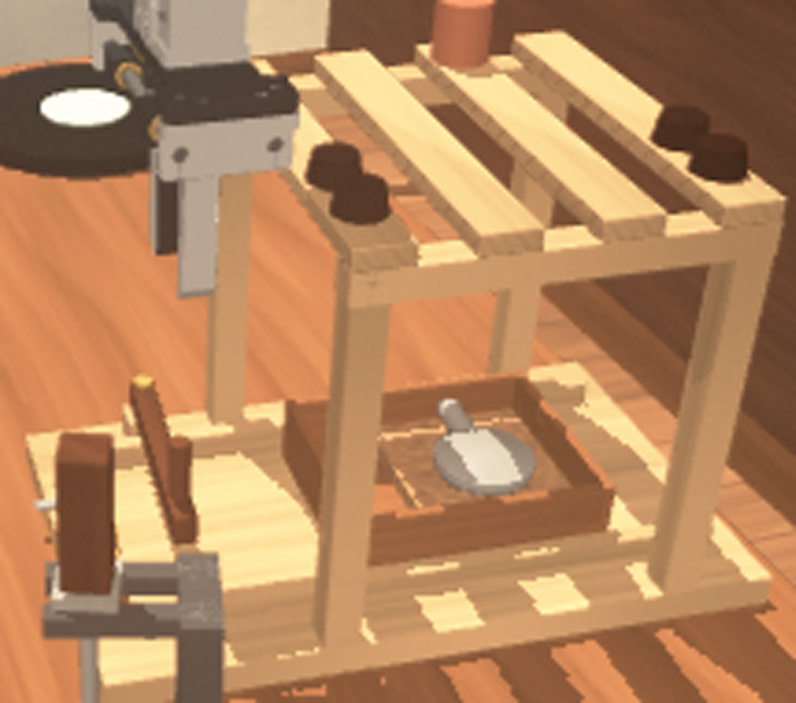

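```bash
python3 -c "
from h import *
W=cam('wrist')
for n,u,v,z in [('pegtop',321,236,.106),('hinge',448,238,.066),('deckFL',458,157,.02),('deckFR',225,157,.02),('fenceL',411,181,.04),('fenceR',271,181,.04),('btn',342,187,.035),('trayL',375,303,.065),('trayR',276,300,.065)]: print(n,np.round(atz(W,u,v,z),4))
go([.5815,-.057,.088],3.08)
im=cv2.imread('pics/w1.png');crop(im,215,140,475,340,3,'w1c.png')
"
```

```text
pegtop [ 0.5823 -0.0546  0.106 ]
hinge [0.6017 0.0778 0.066 ]
deckFL [0.5203 0.1038 0.02  ]
deckFR [ 0.5044 -0.1578  0.02  ]
fenceL [0.5423 0.0459 0.04  ]
fenceR [ 0.533  -0.1057  0.04  ]
btn [ 0.5446 -0.0288  0.035 ]
trayL [0.671 0.    0.065]
trayR [ 0.6609 -0.1087  0.065 ]
t 2.25 pos [ 0.5803 -0.0567  0.2381] rpy [-3.141e+00 -3.000e-03  3.081e+00] F [ 0.15  0.36 -0.73] w 0.533
shift cm [-1.700e-01 -1.000e-02  1.501e+01] turn [-0.  -0.2  0.1]
```

View pics/w1c.png

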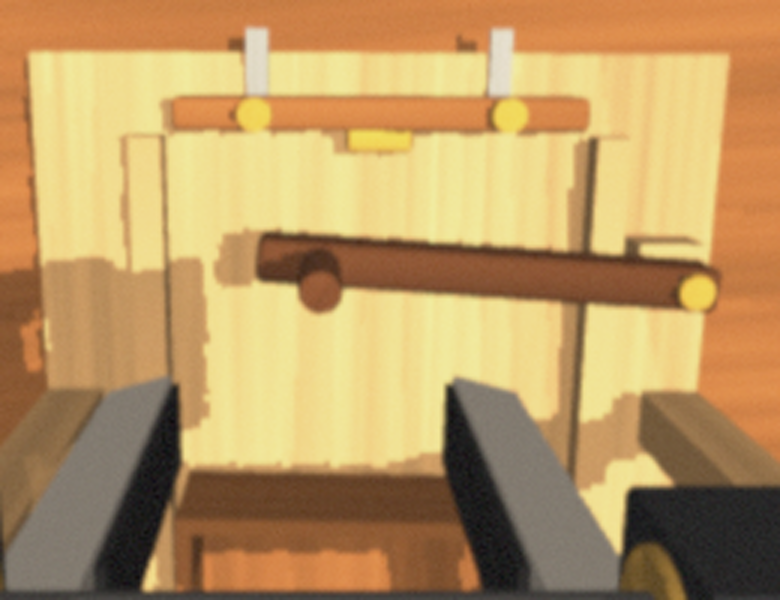

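Emit:
jog_arm([
  [[-0.1,0.05,3.5,0],[-0.15,0.05,7,0],[-0.15,0.05,10.5,0],[-0.15,0.05,13.5,0],[-0.15,0.05,15,0],[-0.15,0.05,15,0]],
])

```text
clock: 2.75
tool_pos: [0.581, -0.055, 0.0871]
ee_rot: [-3.141, -0.005, 3.083]
wrist_force: [-0.5, 0.1, -0.8]
width: 0.532
```

Emit:
jog_arm([
  [[0,0,0,0],[0,0,0,0],[0,0,0,0],[0,0,0,0],[0,0,0,0],[0,0,0,0]],
], grip=0, newtons=5)

```text
clock: 3.25
tool_pos: [0.5813, -0.0554, 0.0878]
ee_rot: [-3.141, -0.004, 3.083]
wrist_force: [-0.8, -10.3, 3.9]
width: 0.156
```

```bash
python3 -c "
from h import *
st();im=get_image('wrist');crop(im,215,140,475,340,3,'w2c.png')"
```

```text
t 3.25 pos [ 0.5813 -0.0554  0.0878] rpy [-3.141 -0.004  3.083] F [ -0.85 -10.32   3.88] w 0.156
```

View pics/w2c.png

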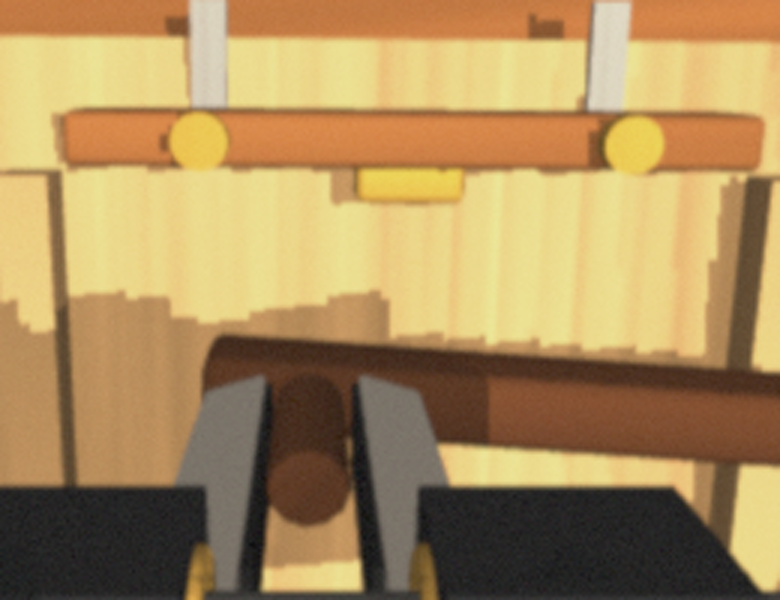

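```bash
cat > arc.py <<'E'
from h import *
import sys
H=np.array([float(sys.argv[1]),float(sys.argv[2])]); a0=float(sys.argv[3]); a1=float(sys.argv[4]); n=int(sys.argv[5]); r=float(sys.argv[6]) if len(sys.argv)>6 else .13
s=st(); Rm=R.from_euler('xyz',s['ee_rot']).as_matrix()
for k in range(1,n+1):
    a=a0+(a1-a0)*k/n
    p=np.array([H[0]-r*np.sin(a),H[1]-r*np.cos(a),.088])
    print(np.round(np.r_[Rm.T@(p-s['tool_pos'])*100,np.degrees(a-a0)],2).tolist(),np.round(p,4))
E
python3 arc.py .5976 .0728 .126 .65 8
```

```text
t 3.3 pos [ 0.5813 -0.056   0.0878] rpy [-3.14  -0.004  3.082] F [ 0.43 -0.39  3.1 ] w 0.15
[0.85, 0.07, -0.02, 3.75] [ 0.5729 -0.0548  0.088 ]
[1.69, 0.21, -0.01, 7.51] [ 0.5646 -0.0529  0.088 ]
[2.51, 0.4, -0.01, 11.26] [ 0.5564 -0.0505  0.088 ]
[3.33, 0.65, -0.01, 15.01] [ 0.5484 -0.0475  0.088 ]
[4.13, 0.95, -0.0, 18.76] [ 0.5406 -0.0441  0.088 ]
[4.9, 1.3, -0.0, 22.52] [ 0.5331 -0.0401  0.088 ]
[5.65, 1.71, 0.0, 26.27] [ 0.5259 -0.0356  0.088 ]
[6.37, 2.16, 0.0, 30.02] [ 0.5189 -0.0307  0.088 ]
```

Emit:
jog_arm([
  [[0.85,0.07,0,3.7],[1.7,0.2,0,7.5],[2.5,0.4,0,11.2],[3.3,0.65,0,15],[4.1,0.95,0,18.7],[4.9,1.3,0,22.5],[5.65,1.7,0,26.2],[6.4,2.15,0,30]],
])

```text
clock: 3.97
tool_pos: [0.5184, -0.0302, 0.0881]
ee_rot: [-3.139, -0.003, 2.555]
wrist_force: [4.3, 4.3, -7.3]
width: 0.147
```

```bash
python3 arc.py .5976 .0728 .626 1.14 8
```

```text
t 3.97 pos [ 0.5184 -0.0302  0.0881] rpy [-3.139e+00 -3.000e-03  2.555e+00] F [ 4.32  4.32 -7.27] w 0.147
[0.45, 0.03, 0.01, 3.68] [ 0.5148 -0.0274  0.088 ]
[1.28, 0.14, 0.01, 7.36] [ 0.5086 -0.0219  0.088 ]
[2.1, 0.31, 0.01, 11.04] [ 0.5027 -0.016   0.088 ]
[2.9, 0.53, 0.01, 14.73] [ 0.4972 -0.0097  0.088 ]
[3.69, 0.8, 0.02, 18.41] [ 0.4921 -0.0031  0.088 ]
[4.46, 1.12, 0.02, 22.09] [0.4874 0.0038 0.088 ]
[5.21, 1.49, 0.02, 25.77] [0.4832 0.011  0.088 ]
[5.94, 1.9, 0.02, 29.45] [0.4795 0.0185 0.088 ]
```

```bash
python3 arc.py .5976 .0728 .656 1.15 8 .129
```

```text
t 3.97 pos [ 0.5184 -0.0302  0.0881] rpy [-3.139e+00 -3.000e-03  2.555e+00] F [ 4.32  4.32 -7.27] w 0.147
[0.79, 0.17, 0.01, 3.54] [ 0.5128 -0.0244  0.088 ]
[1.58, 0.3, 0.01, 7.08] [ 0.5069 -0.019   0.088 ]
[2.36, 0.48, 0.01, 10.61] [ 0.5014 -0.0132  0.088 ]
[3.12, 0.7, 0.01, 14.15] [ 0.4963 -0.0071  0.088 ]
[3.87, 0.97, 0.02, 17.69] [ 0.4916 -0.0007  0.088 ]
[4.6, 1.29, 0.02, 21.23] [0.4872 0.006  0.088 ]
[5.31, 1.65, 0.02, 24.77] [0.4833 0.0129 0.088 ]
[5.99, 2.06, 0.02, 28.3] [0.4799 0.0201 0.088 ]
```

Emit:
jog_arm([
  [[0.8,0.15,0,3.5],[1.6,0.3,0,7],[2.35,0.5,0,10.6],[3.1,0.7,0,14.1],[3.9,1,0,17.7],[4.6,1.3,0,21.2],[5.3,1.65,0,24.8],[6,2.05,0,28.3]],
])

```text
clock: 4.63
tool_pos: [0.4789, 0.0201, 0.0881]
ee_rot: [-3.137, -0.002, 2.058]
wrist_force: [-0.1, -0.8, -4.6]
width: 0.15
```

```bash
python3 arc.py .5976 .0728 1.15 1.634 8 .1295
```

```text
t 4.63 pos [0.4789 0.0201 0.0881] rpy [-3.137e+00 -2.000e-03  2.058e+00] F [-0.05 -0.76 -4.59] w 0.15
[0.74, 0.11, 0.01, 3.47] [0.4764 0.0271 0.088 ]
[1.52, 0.23, 0.01, 6.93] [0.4739 0.0346 0.088 ]
[2.28, 0.4, 0.01, 10.4] [0.4718 0.0421 0.088 ]
[3.04, 0.62, 0.01, 13.87] [0.4702 0.0498 0.088 ]
[3.77, 0.88, 0.01, 17.33] [0.469  0.0575 0.088 ]
[4.5, 1.18, 0.01, 20.8] [0.4683 0.0653 0.088 ]
[5.2, 1.53, 0.01, 24.26] [0.4681 0.0732 0.088 ]
[5.88, 1.92, 0.01, 27.73] [0.4684 0.081  0.088 ]
```

Emit:
jog_arm([
  [[0.75,0.1,0,3.5],[1.5,0.25,0,6.9],[2.3,0.4,0,10.4],[3.05,0.6,0,13.9],[3.8,0.9,0,17.3],[4.5,1.2,0,20.8],[5.2,1.55,0,24.3],[5.9,1.9,0,27.7]],
])

```text
clock: 5.3
tool_pos: [0.4679, 0.0815, 0.0881]
ee_rot: [-3.136, 0.001, 1.571]
wrist_force: [3.8, -1.4, -5.7]
width: 0.151
```

Emit:
jog_arm([
  [[0,0,0,0],[0,0,0,0]],
])

```text
clock: 5.47
tool_pos: [0.4679, 0.0817, 0.0881]
ee_rot: [-3.136, 0.001, 1.574]
wrist_force: [2.2, -0.1, -5.3]
width: 0.148
```

```bash
python3 -c "
from h import *
st();im=get_image('top');crop(im,240,180,380,300,5,'t3.png');im=get_image('wrist');cv2.imwrite('pics/w3.png',im)"
```

```text
t 5.47 pos [0.4679 0.0817 0.0881] rpy [-3.136e+00  1.000e-03  1.574e+00] F [ 2.16 -0.11 -5.34] w 0.148
```

View pics/t3.png

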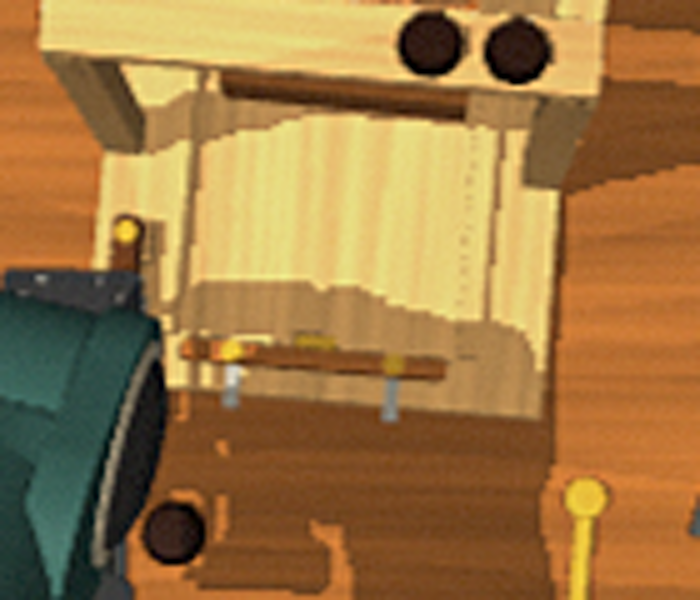

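View pics/w3.png

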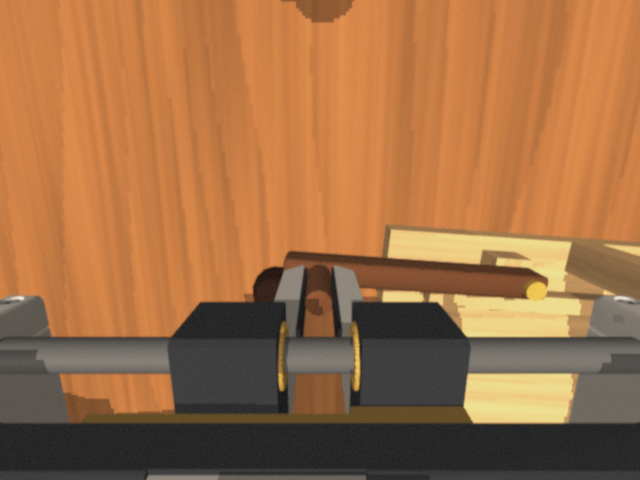

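```bash
python3 -c "
from h import *
W=cam('wrist');h=atz(W,537,290,.066);T=cam('top');h2=atz(T,240+125/5,180+230/5,.066);print(h,h2)
p=atz(W,321,300,.106);print(p)
for q in (h,h2):
  d=q[:2]-np.array([.4679,.0817]);print(np.hypot(*d),np.arctan2(d[0],d[1])-.0637)
d=h-p;print(np.arctan2(d[0],d[1])-.0637)
go([.468,.0815,.2],1.574)
"
```

```text
[0.60089854 0.07235722 0.066     ] [0.5988638  0.07252651 0.066     ]
[0.47011035 0.08315048 0.106     ]
0.13332628956381956 1.577228330992571
0.1312846869239115 1.5770280748128223
1.5894344737760238
t 5.57 pos [0.4679 0.0811 0.0881] rpy [-3.136e+00  1.000e-03  1.573e+00] F [ 2.11  0.83 -7.36] w 0.149
shift cm [  0.03  -0.05 -11.19] turn [-0.3  0.  -0.1]
```

Emit:
jog_arm([
  [[0,0,0,0],[0,0,0,0],[0,0,0,0],[0,0,-2,0],[0,0,-5,0],[0,0,-9,0],[0,0,-13,0],[0,0,-17,0]],
], grip=5)

```text
clock: 6.23
tool_pos: [0.4685, 0.0803, 0.2598]
ee_rot: [-3.136, 0.001, 1.572]
wrist_force: [0.3, 1.2, -0.2]
width: 0.533
```

```bash
python3 -c "
from h import *
go([.42,-.296,.38],2.85)
"
```

```text
t 6.23 pos [0.4685 0.0803 0.2598] rpy [-3.136e+00  1.000e-03  1.572e+00] F [ 0.27  1.2  -0.25] w 0.533
shift cm [-37.64  -4.97 -11.95] turn [ -0.3  -0.2 -73.2]
```

Emit:
jog_arm([
  [[-1,0,-4,-7],[-4,-0.2,-7,-14],[-8,-0.4,-10,-21],[-12,-0.6,-12,-28],[-16,-0.8,-12,-35],[-20,-1,-12,-42],[-24,-1.2,-12,-49],[-28,-1.3,-12,-56]],
])

```text
clock: 6.9
tool_pos: [0.4586, -0.1499, 0.3802]
ee_rot: [-3.139, -0.004, 2.425]
wrist_force: [-0.4, 0.2, 0.2]
width: 0.534
```

```bash
python3 -c "
from h import *
go([.454,-.306,.38],2.85)
"
```

```text
t 6.9 pos [ 0.4586 -0.1499  0.3802] rpy [-3.139 -0.004  2.425] F [-0.44  0.16  0.24] w 0.534
shift cm [-9.900e+00 -1.208e+01  1.000e-02] turn [ -0.1  -0.3 -24.3]
```

Emit:
jog_arm([
  [[-2.5,-3,0,-7],[-5,-6,0,-14],[-7.5,-9,0,-21],[-9.9,-12.1,0,-24.3],[-9.9,-12.1,0,-24.3],[-9.9,-12.1,0,-24.3]],
])

```text
clock: 7.4
tool_pos: [0.4524, -0.3099, 0.38]
ee_rot: [-3.14, -0.005, 2.851]
wrist_force: [-0.3, 0.5, -0.4]
width: 0.532
```

```bash
python3 -c "
from h import *
st();im=get_image('wrist');cv2.imwrite('pics/w4.png',im);im=get_image('top');crop(im,240,180,380,300,5,'t4.png')"
```

```text
t 7.4 pos [ 0.4524 -0.3099  0.38  ] rpy [-3.14  -0.005  2.851] F [-0.33  0.46 -0.42] w 0.532
```

View pics/w4.png

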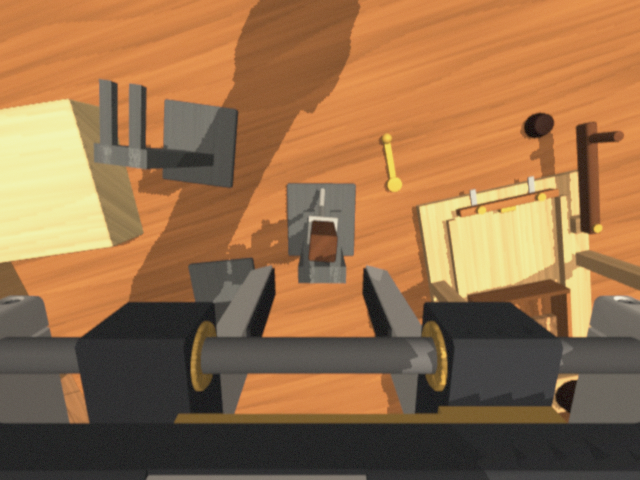

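View pics/t4.png

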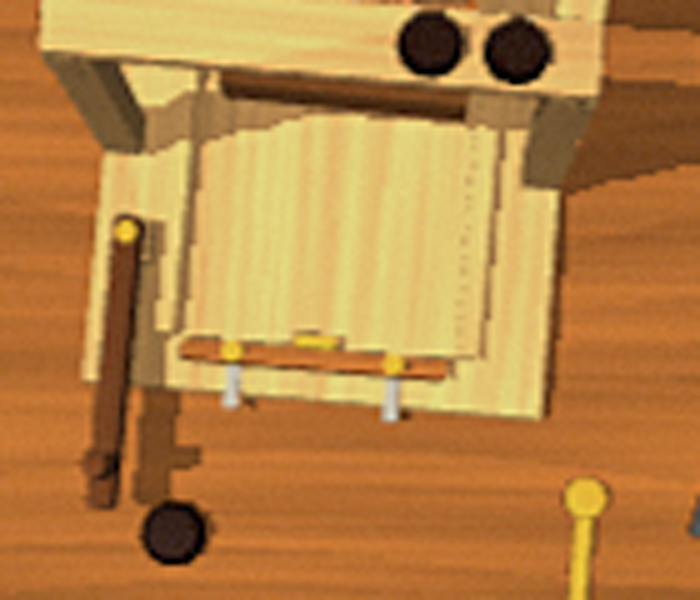

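```bash
python3 -c "
from h import *
im=cv2.imread('pics/w4.png');crop(im,270,170,370,300,6,'w4c.png')"
```

```text
(no output)
```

View pics/w4c.png

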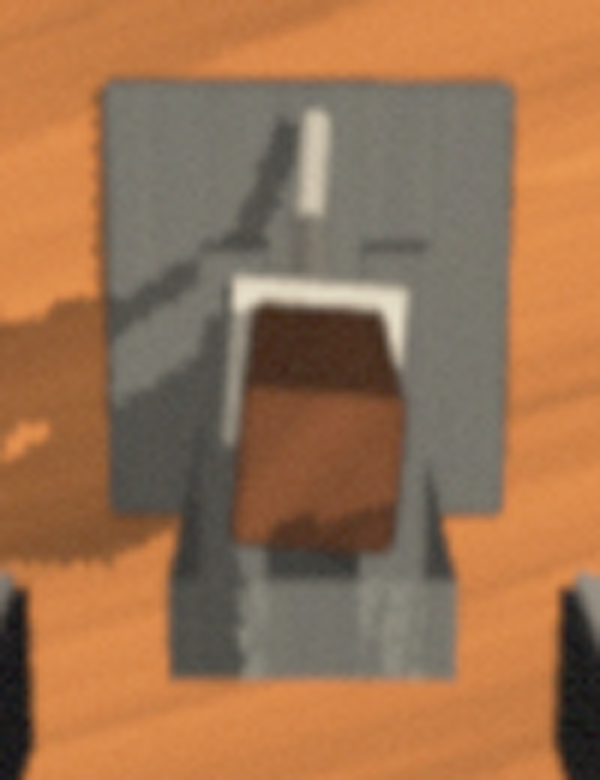

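```bash
python3 -c "
from h import *
W=cam('wrist')
f=lambda u,v,z:np.round(atz(W,270+u/6,170+v/6,z),4)
P=[f(*p,.294) for p in [(246,385),(405,400),(390,552),(235,540)]]
print(P,np.mean(P,0)); d=P[1]-P[0];print('yaw of y', np.arctan2(-d[0],d[1]))
print('tip',f(314,115,.033),'elbow',f(312,215,.06))
print('base',f(107,85,.014),f(512,88,.014),f(497,513,.014),f(110,513,.014),'post',f(172,577,.22),f(453,577,.22))
c=np.mean(P,0); go([c[0],c[1],.265],2.85)
"
```

```text
[array([ 0.4406, -0.3116,  0.294 ]), array([ 0.4485, -0.2924,  0.294 ]), array([ 0.4678, -0.3001,  0.294 ]), array([ 0.4602, -0.3193,  0.294 ])] [ 0.454275 -0.30585   0.294   ]
yaw of y -0.39034505785091766
tip [ 0.4311 -0.2975  0.033 ] elbow [ 0.452  -0.3046  0.06  ]
base [ 0.4091 -0.348   0.014 ] [ 0.4411 -0.2457  0.014 ] [ 0.5526 -0.281   0.014 ] [ 0.5212 -0.384   0.014 ] post [ 0.4842 -0.3405  0.22  ] [ 0.4982 -0.2943  0.22  ]
t 7.5 pos [ 0.4522 -0.3092  0.3799] rpy [-3.139 -0.006  2.845] F [-0.09  0.34 -0.38] w 0.529
shift cm [-0.17  0.4  11.49] turn [-0.1 -0.3 -0.3]
```

Emit:
jog_arm([
  [[-0.2,0.4,1,5],[-0.2,0.4,4,5],[-0.2,0.4,7.5,5],[-0.2,0.4,10.5,5],[-0.2,0.4,12.5,5],[-0.2,0.4,12.5,5]],
])

```text
clock: 8.0
tool_pos: [0.4536, -0.3039, 0.2517]
ee_rot: [-3.139, -0.01, 2.759]
wrist_force: [0.1, 0.6, -0.5]
width: 0.53
```

Emit:
jog_arm([
  [[0,0,0,0],[0,0,0,0],[0,0,0,0],[0,0,0,0],[0,0,0,0]],
], grip=0, newtons=15)

```text
clock: 8.42
tool_pos: [0.4539, -0.3042, 0.2527]
ee_rot: [-3.139, -0.009, 2.759]
wrist_force: [-0.5, 0.2, 8.8]
width: 0.234
```

```bash
python3 -c "
from h import *
st();im=get_image('wrist');crop(im,200,120,440,320,3,'w5.png');im=get_image('side');crop(im,230,200,430,430,3,'s5.png')"
```

```text
t 8.42 pos [ 0.4539 -0.3042  0.2527] rpy [-3.139 -0.009  2.759] F [-0.54  0.17  8.81] w 0.234
```

View pics/w5.png

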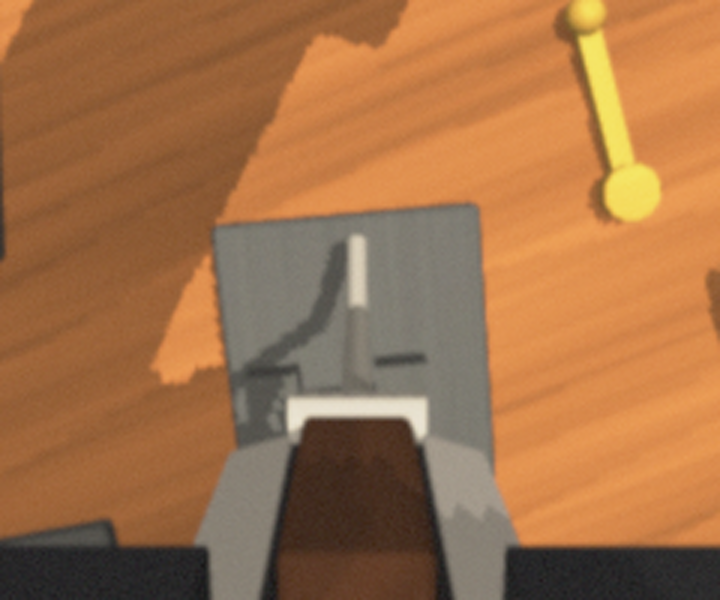

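View pics/s5.png

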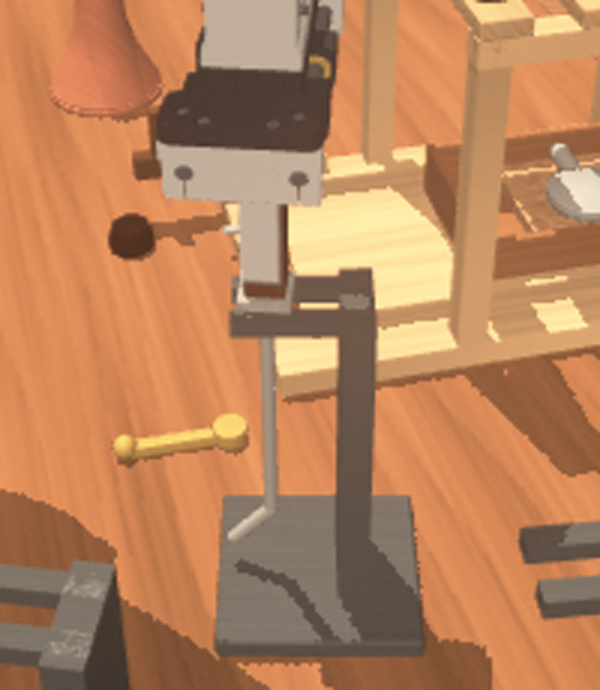

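Emit:
jog_arm([
  [[0,0,-0.5,0],[0,0,-1.2,0],[0,0,-2,0],[0,0,-2,0],[2,-0.15,-2,0],[4,-0.3,-2,0],[6,-0.5,-2,0],[6,-0.5,-4,0]],
], newtons=30)

```text
clock: 9.18
tool_pos: [0.3928, -0.2853, 0.2908]
ee_rot: [-3.141, -0.014, 2.757]
wrist_force: [-0.0, -0.1, -1.3]
width: 0.235
```

```bash
python3 -c "
from h import *
st();im=get_image('side');crop(im,180,150,430,430,2.2,'s6.png')"
```

```text
t 9.18 pos [ 0.3928 -0.2853  0.2908] rpy [-3.141 -0.014  2.757] F [-0.01 -0.07 -1.3 ] w 0.235
```

View pics/s6.png

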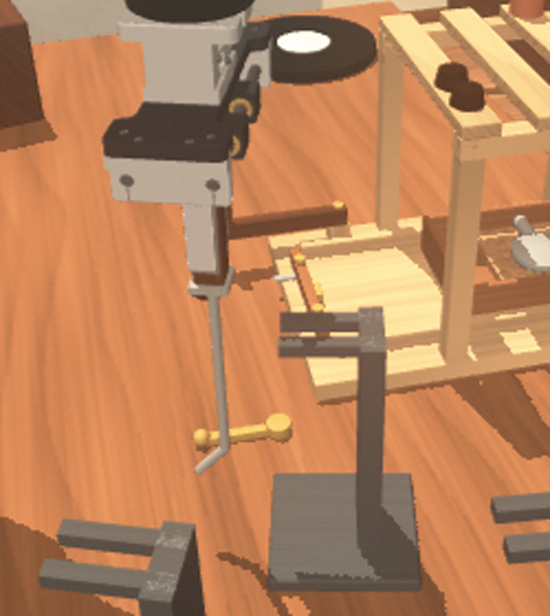

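```bash
cat >> h.py <<'E'
L=np.array([.5115,-.0305]);ex=np.array([.998,-.0637]);ey=np.array([.0637,.998])
def sh(x,y,z): return np.r_[L+x*ex+y*ey,z]
def toshelf(p): d=np.array(p[:2])-L; return np.round([d@ex,d@ey,p[2]],4)
E
python3 -c "
from h import *
print(sh(.025,-.1675,.29))
go(sh(.025,-.1675,.29),1.507)"
```

```text
[ 0.52578025 -0.1992575   0.29      ]
t 9.23 pos [ 0.3957 -0.2869  0.2959] rpy [-3.141 -0.008  2.757] F [ 1.47 -1.93  4.62] w 0.233
shift cm [-8.77 13.    0.52] turn [-0.3 -0.4 71.6]
```

Emit:
jog_arm([
  [[0,3,0,7],[0,6,0,14],[-1,9,0,21],[-2.5,11,0,28],[-4.5,12.5,0,35],[-6.5,13,0,42],[-8,13,0,49],[-8.8,13,0,56]],
])

```text
clock: 9.9
tool_pos: [0.5279, -0.1992, 0.2948]
ee_rot: [-3.134, -0.003, 1.797]
wrist_force: [0.3, -1.0, -2.1]
width: 0.232
```

Emit:
jog_arm([
  [[0,0,0,5.2],[0,0,0,10.4],[0,0,0,15.6],[0,0,0,15.6]],
])

```text
clock: 10.23
tool_pos: [0.5282, -0.1991, 0.2948]
ee_rot: [-3.134, -0.001, 1.52]
wrist_force: [0.2, 0.1, -0.9]
width: 0.232
```

```bash
python3 -c "
from h import *
s=st();print(toshelf(s['tool_pos']));go(sh(.025,-.1675,.233),1.507)
im=get_image('wrist');cv2.imwrite('pics/w7.png',im);im=get_image('side');crop(im,230,150,430,430,2.2,'s7.png')"
```

```text
t 10.23 pos [ 0.5282 -0.1991  0.2948] rpy [-3.134e+00 -1.000e-03  1.520e+00] F [ 0.15  0.08 -0.94] w 0.232
[ 0.0274 -0.1672  0.2948]
t 10.23 pos [ 0.5282 -0.1991  0.2948] rpy [-3.134e+00 -1.000e-03  1.520e+00] F [ 0.15  0.08 -0.94] w 0.232
shift cm [-0.03 -0.19  6.18] turn [-0.5 -0.   0.7]
```

View pics/w7.png

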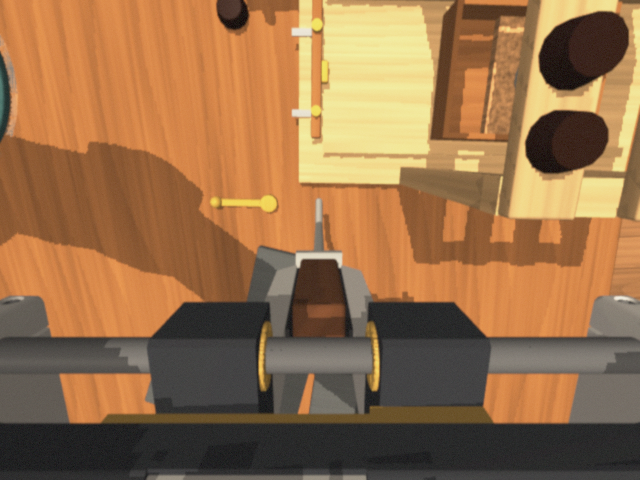

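View pics/s7.png

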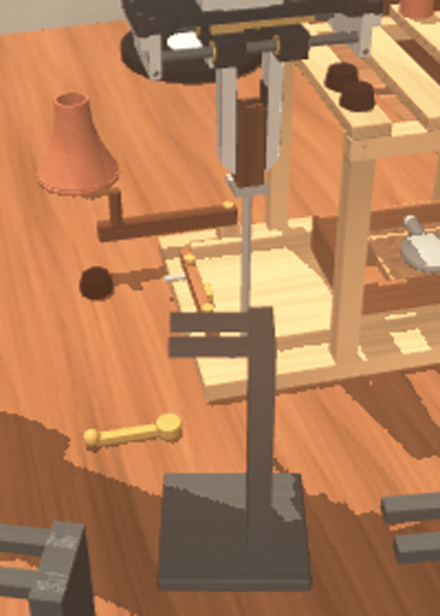

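Emit:
jog_arm([
  [[0,0,2,0],[0,0,4,0],[0,0,5.5,0],[0,0,6.2,0],[0,0,6.2,0]],
])

```text
clock: 10.75
tool_pos: [0.5272, -0.1988, 0.2319]
ee_rot: [-3.132, -0.001, 1.53]
wrist_force: [-0.4, 0.3, -0.9]
width: 0.234
```

```bash
python3 -c "
from h import *
s=st();print(toshelf(s['tool_pos']));W=cam('wrist')
im=get_image('wrist');crop(im,220,120,420,320,3,'w8.png');print(proj(W,sh(.0274,-.145,.013)),proj(W,sh(.0274,-.13,.02)))"
```

```text
t 10.75 pos [ 0.5272 -0.1988  0.2319] rpy [-3.132e+00 -1.000e-03  1.530e+00] F [-0.4   0.33 -0.87] w 0.234
[ 0.0264 -0.1669  0.2319]
[320.98615245 199.61856588] [321.28909345 187.10159303]
```

View pics/w8.png

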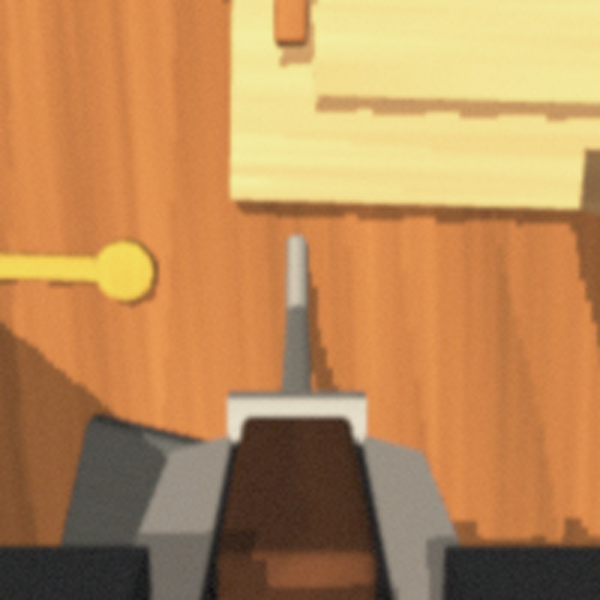

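Emit:
jog_arm([
  [[0.9,0,0,0],[1.9,0,0,0],[2.9,0,-0.1,0],[3.9,0,-0.1,0],[4.9,0,-0.1,0],[5.9,0,0,0],[6.9,0,0.15,0],[6.9,0,0.15,0]],
], newtons=15)

```text
clock: 11.47
tool_pos: [0.5307, -0.1275, 0.2311]
ee_rot: [-3.133, -0.002, 1.532]
wrist_force: [-0.2, -0.6, -2.3]
width: 0.235
```

```bash
python3 -c "
from h import *
s=st();print(toshelf(s['tool_pos']));
im=get_image('wrist');crop(im,220,120,420,320,3,'w9.png');im=get_image('side');crop(im,230,150,430,430,2.2,'s9.png')"
```

```text
t 11.47 pos [ 0.5307 -0.1275  0.2311] rpy [-3.133e+00 -2.000e-03  1.532e+00] F [-0.17 -0.64 -2.27] w 0.235
[ 0.0253 -0.0956  0.2311]
```

View pics/w9.png

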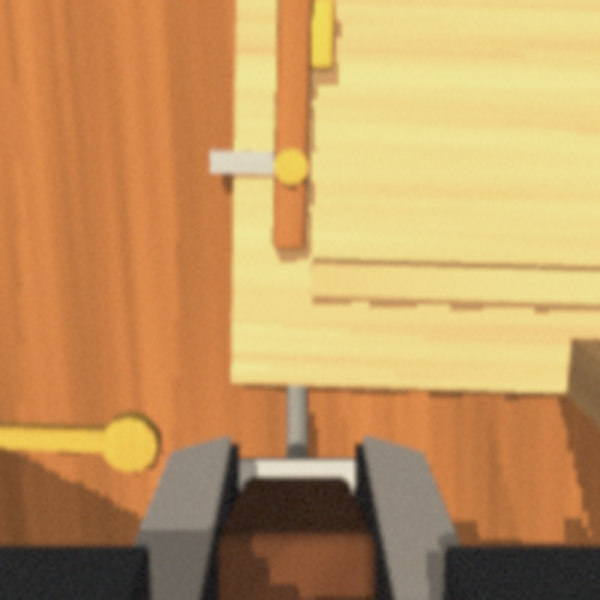

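View pics/s9.png

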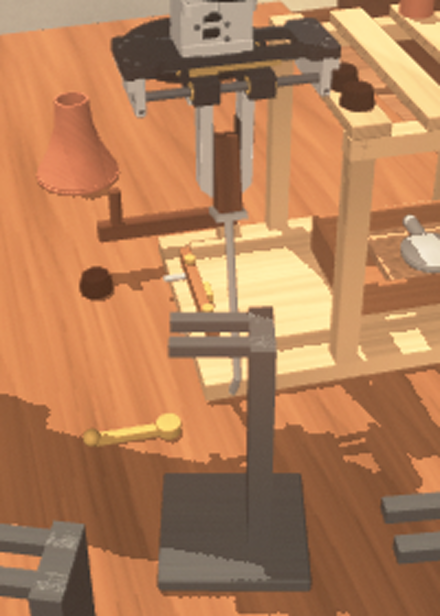

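Emit:
jog_arm([
  [[0.8,0,0.2,0],[1.6,0,0.4,0],[2.6,0,0.7,0],[3.5,0,1,0],[4.4,0,1.3,0],[5.4,0,1.7,0],[6.4,0,2.2,0],[7.5,0,2.8,0]],
])

```text
clock: 12.23
tool_pos: [0.5332, -0.0534, 0.2031]
ee_rot: [-3.133, -0.001, 1.53]
wrist_force: [0.4, -1.1, -0.2]
width: 0.235
```

```bash
python3 -c "
from h import *
s=st();print(toshelf(s['tool_pos']));
im=get_image('wrist');crop(im,220,120,420,320,3,'w10.png');im=get_image('side');crop(im,230,150,430,430,2.2,'s10.png')"
```

```text
t 12.23 pos [ 0.5332 -0.0534  0.2031] rpy [-3.133e+00 -1.000e-03  1.530e+00] F [ 0.41 -1.14 -0.21] w 0.235
[ 0.0232 -0.0215  0.2031]
```

View pics/w10.png

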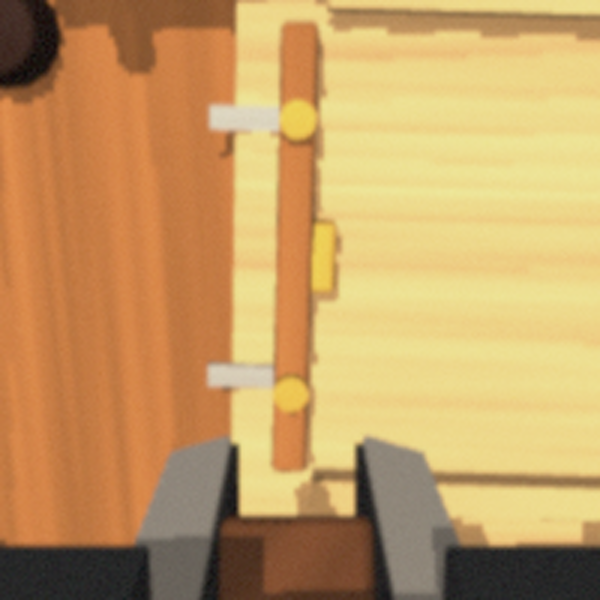

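View pics/s10.png

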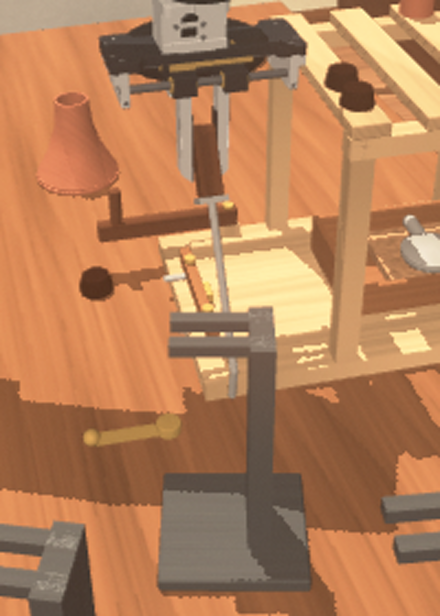

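Emit:
jog_arm([
  [[0,0,0,0],[0,0,0,0],[0,0,-1,0],[-0.3,0,-2.5,0],[-0.3,0,-4.5,0],[-0.3,0,-6.5,0],[-0.3,0,-7.2,-5],[-0.3,0,-7.2,-12]],
], newtons=60)

```text
clock: 13.0
tool_pos: [0.5345, -0.0565, 0.2776]
ee_rot: [-3.136, -0.003, 1.744]
wrist_force: [-0.1, -0.2, -1.8]
width: 0.227
```

Emit:
jog_arm([
  [[0,0,0,-7],[0,0,0,-14],[0,0,0,-21],[0,0,0,-28],[0,0,0,-35],[0,0,0,-42],[0,0,0,-49],[0,0,0,-56]],
])

```text
clock: 13.67
tool_pos: [0.5347, -0.0577, 0.2795]
ee_rot: [-3.141, -0.005, 2.726]
wrist_force: [-0.8, -0.7, -1.7]
width: 0.227
```

```bash
python3 -c "
from h import *
s=st();print(toshelf(s['tool_pos']));go(sh(.023,-.006,.276),3.078)"
```

```text
t 13.67 pos [ 0.5347 -0.0577  0.2795] rpy [-3.141 -0.005  2.726] F [-0.81 -0.71 -1.67] w 0.227
[ 0.0249 -0.0257  0.2795]
t 13.67 pos [ 0.5347 -0.0577  0.2795] rpy [-3.141 -0.005  2.726] F [-0.81 -0.71 -1.67] w 0.227
shift cm [0.85 1.78 0.35] turn [  0.   -0.3 -20.2]
```

Emit:
jog_arm([
  [[0.2,0.6,0,-7],[0.4,1.2,0,-14],[0.8,1.8,0,-20.2],[0.8,1.8,0,-20.2],[0.8,1.8,0,-20.2]],
])

```text
clock: 14.08
tool_pos: [0.5348, -0.0388, 0.2808]
ee_rot: [3.14, -0.003, 3.074]
wrist_force: [-0.2, -0.4, -0.6]
width: 0.23
```

```bash
python3 -c "
from h import *
s=st();print(toshelf(s['tool_pos']))
im=get_image('side');crop(im,280,140,500,330,3.6,'s11.png');im=get_image('wrist');cv2.imwrite('pics/w11.png',im)"
```

```text
t 14.08 pos [ 0.5348 -0.0388  0.2808] rpy [ 3.140e+00 -3.000e-03  3.074e+00] F [-0.2  -0.44 -0.63] w 0.23
[ 0.0238 -0.0068  0.2808]
```

View pics/s11.png

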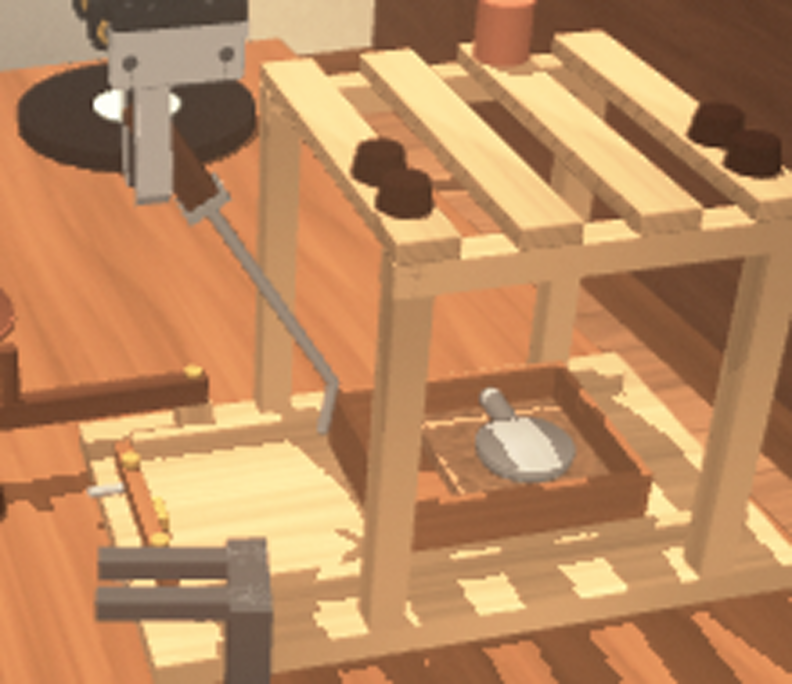

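View pics/w11.png

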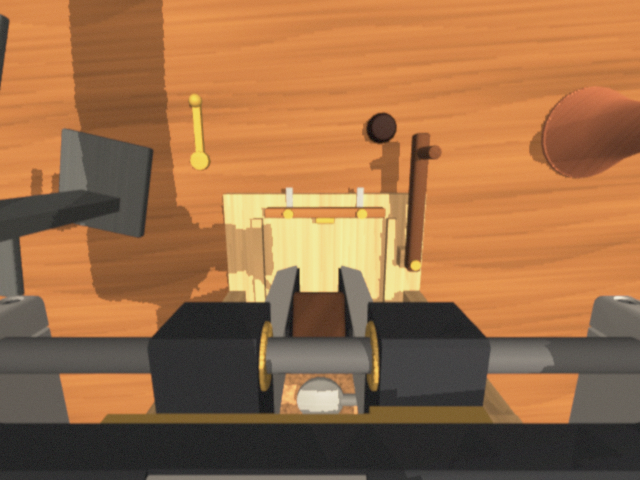

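```bash
python3 -c "
from h import *
S=cam('side');s=st()
def onplane(u,v,y):
    e,d=ray(S,u,v);n=np.r_[ey,0];t=(y-(e[:2]-L)@ey)/(d@n);p=e+t*d;return toshelf(p)
for n,u,v in [('tip',325,428),('elbow',336,385),('collar',208,207)]: print(n,onplane(280+u/3.6,140+v/3.6,-.0068))
# tray front-left top corner & front right
for n,u,v,z in [('FL',332,393,.065),('FR~',415,495,.065)]: print(n,toshelf(atz(S,280+u/3.6,140+v/3.6,z)))
W=cam('wrist')
T=cam('top');
for n,u,v,z in [('trayLb',180,477,.02),('trayRb',377,496,.02)]: print(n,toshelf(atz(T,240+u/4,80+v/4,z)))
"
```

```text
t 14.18 pos [ 0.5347 -0.0389  0.2802] rpy [ 3.14  -0.004  3.074] F [-0.27 -0.14 -0.45] w 0.233
tip [ 0.1381 -0.0068  0.0859]
elbow [ 0.1439 -0.0068  0.1181]
collar [ 0.0594 -0.0068  0.254 ]
FL [0.1663 0.0617 0.065 ]
FR~ [ 0.1803 -0.0619  0.065 ]
trayLb [0.1691 0.0642 0.02  ]
trayRb [ 0.1669 -0.0778  0.02  ]
```

Emit:
jog_arm([
  [[-1.5,0,0,0],[-3,0,0,0],[-4.5,0,0,0],[-5.6,0,0,0],[-6,0,0,0],[-6,0,0,0]],
])

```text
clock: 14.68
tool_pos: [0.5949, -0.0437, 0.2799]
ee_rot: [3.141, -0.004, 3.071]
wrist_force: [-0.1, -0.8, -1.8]
width: 0.228
```

```bash
python3 -c "
from h import *
s=st();print(toshelf(s['tool_pos']))
im=get_image('side');crop(im,280,140,500,330,3.6,'s12.png')"
```

```text
t 14.68 pos [ 0.5949 -0.0437  0.2799] rpy [ 3.141 -0.004  3.071] F [-0.12 -0.76 -1.79] w 0.228
[ 0.0841 -0.0079  0.2799]
```

View pics/s12.png

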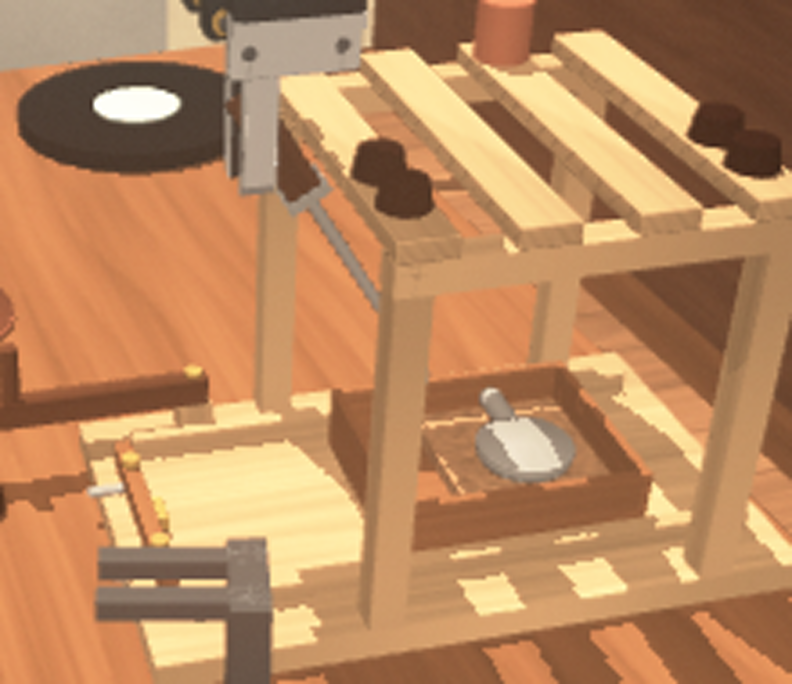

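Emit:
jog_arm([
  [[0,0,1,0],[0,0,2,0],[0,0,3,0],[0,0,4,0],[0,0,4.8,0],[0,0,5.3,0],[0,0,5.3,0]],
])

```text
clock: 15.32
tool_pos: [0.5937, -0.0435, 0.2257]
ee_rot: [3.141, -0.006, 3.071]
wrist_force: [-0.4, -0.6, -0.7]
width: 0.23
```

```bash
python3 -c "
from h import *
s=st();print(toshelf(s['tool_pos']))
im=get_image('side');crop(im,280,140,500,330,3.6,'s13.png');im=get_image('top');crop(im,240,150,380,280,5,'t13.png')"
```

```text
t 15.32 pos [ 0.5937 -0.0435  0.2257] rpy [ 3.141 -0.006  3.071] F [-0.36 -0.59 -0.68] w 0.23
[ 0.0828 -0.0077  0.2257]
```

View pics/s13.png

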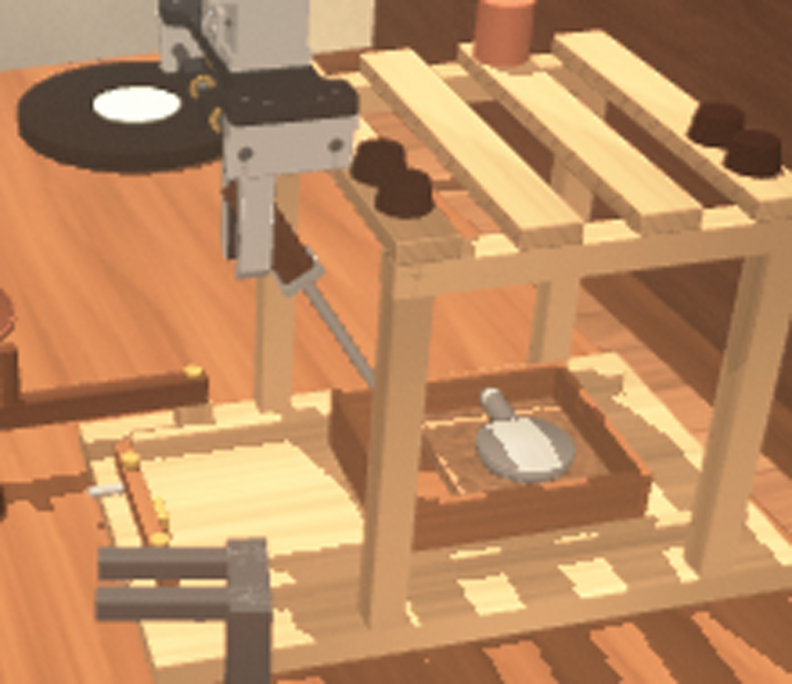

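View pics/t13.png

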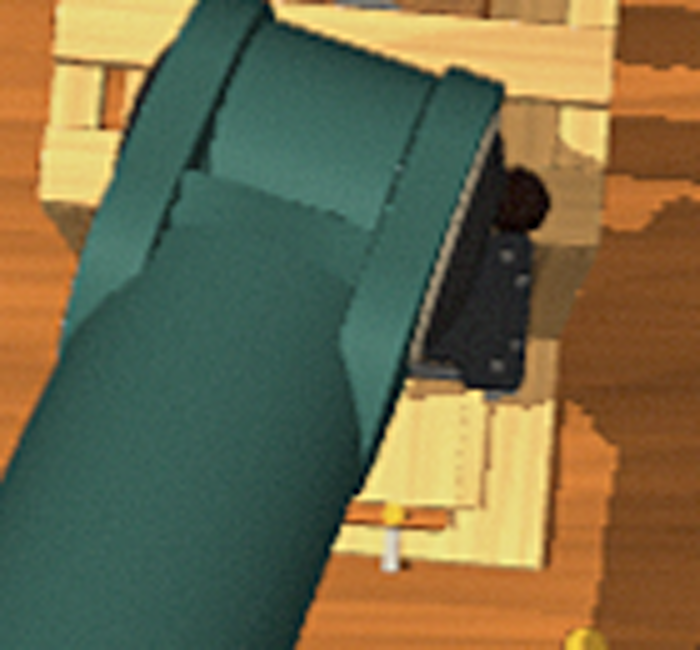

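Emit:
jog_arm([
  [[0.3,0,0,0],[0.6,0,0,0],[0.9,0,0,0],[1.2,0,0,0],[1.5,0,0,0],[1.8,0,0,0],[2.1,0,0,0],[2.5,0,0,0]],
])

```text
clock: 16.08
tool_pos: [0.5693, -0.0419, 0.2272]
ee_rot: [3.141, -0.003, 3.071]
wrist_force: [1.4, 0.1, -2.6]
width: 0.229
```

Emit:
jog_arm([
  [[0.3,0,0,0],[0.6,0,0,0],[0.9,0,0,0],[1.2,0,0,0],[1.5,0,0,0],[1.8,0,0,0],[2.1,0,0,0],[2.5,0,0,0]],
])

```text
clock: 16.75
tool_pos: [0.5441, -0.0401, 0.2273]
ee_rot: [3.141, -0.003, 3.071]
wrist_force: [1.0, 0.0, -1.0]
width: 0.227
```

```bash
python3 -c "
from h import *
s=st();print(toshelf(s['tool_pos']))
im=get_image('side');crop(im,280,140,500,330,3.6,'s14.png');im=get_image('wrist');cv2.imwrite('pics/w14.png',im)"
```

```text
t 16.75 pos [ 0.5441 -0.0401  0.2273] rpy [ 3.141e+00 -3.000e-03  3.071e+00] F [ 1.01  0.01 -1.01] w 0.227
[ 0.0331 -0.0075  0.2273]
```

View pics/s14.png

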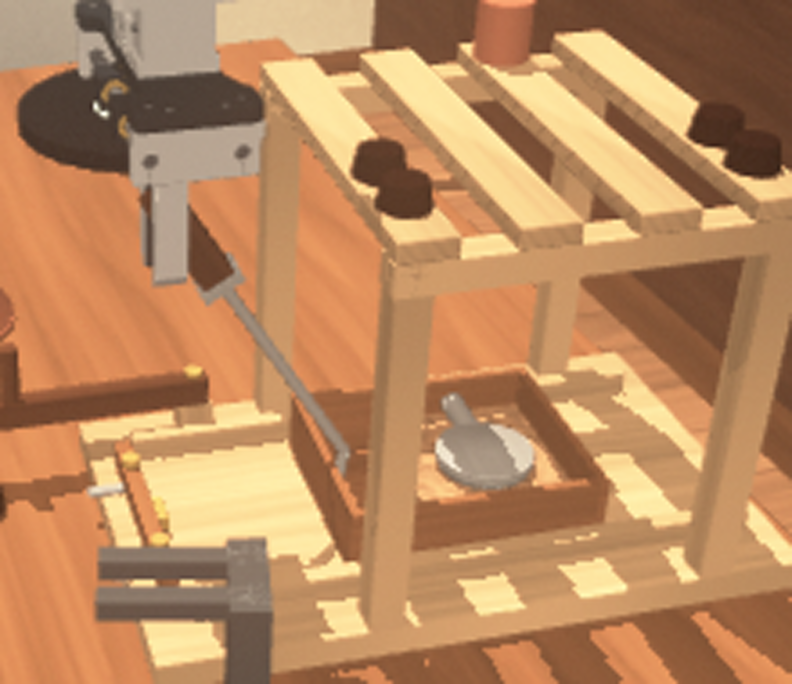

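View pics/w14.png

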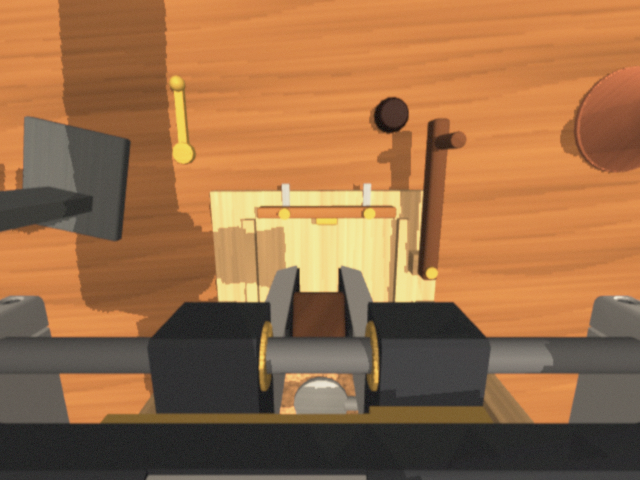

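```bash
python3 -c "
from h import *
S=cam('side')
f=lambda u,v,z:toshelf(atz(S,280+u/3.6,140+v/3.6,z))
print('FL',f(291,399,.065),'FR',f(347,512,.065),f(348,560,.02));print('fence',f(122,438,.04),f(166,545,.04),'far',f(136,445,.04))"
```

```text
FL [0.1366 0.0611 0.065 ] FR [ 0.1334 -0.0686  0.065 ] [ 0.139  -0.0611  0.02  ]
fence [0.0208 0.0779 0.04  ] [ 0.024  -0.0437  0.04  ] far [0.0284 0.0674 0.04  ]
```

Emit:
jog_arm([
  [[0.35,0,0,0],[0.7,0,0,0],[1.05,0,0,0],[1.4,0,0,0],[1.75,0,0,0],[2.1,0,0,0],[2.45,0,0,0],[2.8,0,0,0]],
])

```text
clock: 17.52
tool_pos: [0.5155, -0.0381, 0.2275]
ee_rot: [3.141, -0.004, 3.071]
wrist_force: [1.1, -0.1, -1.3]
width: 0.23
```

Emit:
jog_arm([
  [[0.35,0,0,0],[0.7,0,0,0],[1.05,0,0,0],[1.4,0,0,0],[1.75,0,0,0],[2.1,0,0,0],[2.45,0,0,0],[2.8,0,0,0]],
])

```text
clock: 18.18
tool_pos: [0.4872, -0.0361, 0.2276]
ee_rot: [3.141, -0.004, 3.071]
wrist_force: [1.9, 0.3, -0.9]
width: 0.228
```

Emit:
jog_arm([
  [[0.35,0,0,0],[0.7,0,0,0],[1.05,0,0,0],[1.4,0,0,0],[1.7,0,0,0],[2.0,0,0,0],[2.3,0,0,0],[2.5,0,0,0]],
])

```text
clock: 18.85
tool_pos: [0.4619, -0.0343, 0.2276]
ee_rot: [3.141, -0.004, 3.071]
wrist_force: [2.0, 0.6, -1.6]
width: 0.235
```

```bash
python3 -c "
from h import *
s=st();print(toshelf(s['tool_pos']))
im=get_image('side');crop(im,260,170,480,330,3.6,'s15.png');im=get_image('wrist');cv2.imwrite('pics/w15.png',im)"
```

```text
t 18.85 pos [ 0.4619 -0.0343  0.2276] rpy [ 3.141 -0.004  3.071] F [ 1.98  0.59 -1.6 ] w 0.235
[-0.0493 -0.007   0.2276]
```

View pics/s15.png

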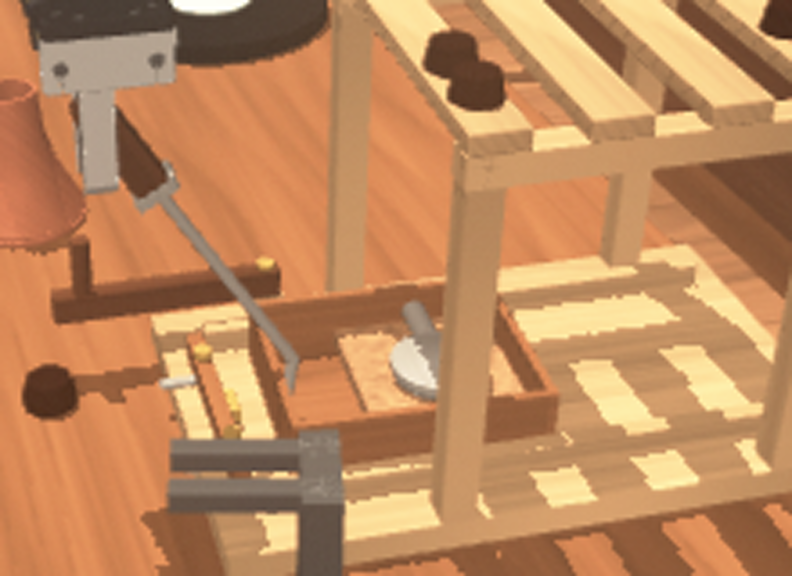

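View pics/w15.png

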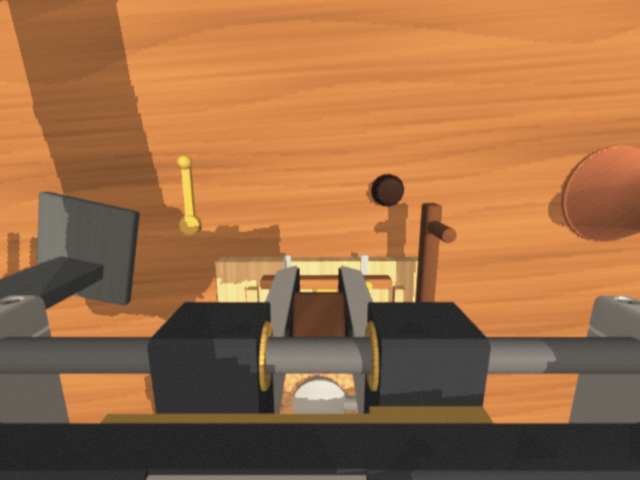

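```bash
python3 -c "
from h import *
S=cam('side')
f=lambda u,v,z:toshelf(atz(S,260+u/3.6,170+v/3.6,z))
print('FL',f(249,324,.065),'FR',f(290,429,.065));print('fence far',f(203,332,.04),f(240,430,.04))
im=cv2.imread('pics/s15.png')
cv2.imwrite('pics/s15z.png',cv2.resize(im[280:480,140:340],None,fx=3.5,fy=3,interpolation=cv2.INTER_CUBIC))"
```

```text
FL [0.0512 0.0408 0.065 ] FR [ 0.0496 -0.0739  0.065 ]
fence far [0.0263 0.0741 0.04  ] [ 0.0268 -0.0371  0.04  ]
```

View pics/s15z.png

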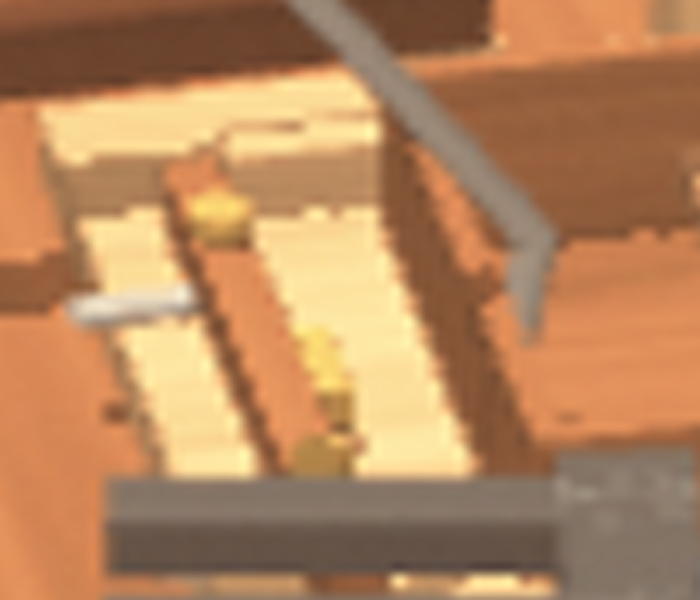

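Emit:
jog_arm([
  [[0.2,0,0,0],[0.35,0,0,0],[0.5,0,0,0],[0.65,0,0,0],[0.8,0,0,0],[0.95,0,0,0],[1.1,0,0,0],[1.2,0,0,0]],
])

```text
clock: 19.62
tool_pos: [0.4498, -0.0334, 0.2278]
ee_rot: [3.14, -0.004, 3.071]
wrist_force: [0.7, -1.0, -1.4]
width: 0.23
```

Emit:
jog_arm([
  [[0.1,0,0,0],[0.2,0,0,0],[0.3,0,0,0],[0.4,0,0,0]],
])

```text
clock: 19.95
tool_pos: [0.4457, -0.0332, 0.2277]
ee_rot: [3.14, -0.004, 3.071]
wrist_force: [1.5, 0.1, -2.0]
width: 0.227
```

```bash
cat > look.py <<'E'
from h import *
import sys
s=st();print(toshelf(s['tool_pos']))
im=get_image('side');c=im[235:305,290:360];cv2.imwrite('pics/%s.png'%sys.argv[1],cv2.resize(c,None,fx=10,fy=8,interpolation=cv2.INTER_CUBIC))
E
python3 look.py s16
```

```text
t 19.95 pos [ 0.4457 -0.0332  0.2277] rpy [ 3.14  -0.004  3.071] F [ 1.54  0.12 -1.95] w 0.227
[-0.0655 -0.0068  0.2277]
```

View pics/s16.png

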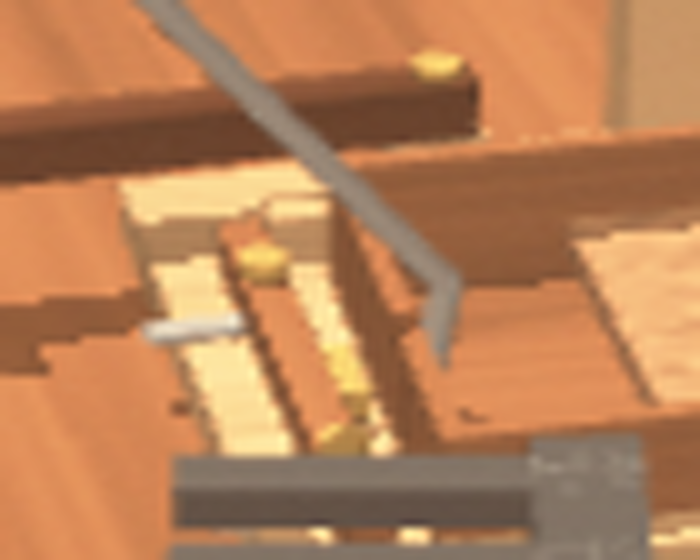

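Emit:
jog_arm([
  [[0.1,0,0,0],[0.15,0,0,0],[0.2,0,0,0],[0.25,0,0,0],[0.3,0,0,0],[0.35,0,0,0],[0.4,0,0,0]],
])

```text
clock: 20.58
tool_pos: [0.4416, -0.0329, 0.2277]
ee_rot: [3.14, -0.004, 3.071]
wrist_force: [2.5, 0.8, -1.2]
width: 0.232
```

```bash
python3 look.py s17
```

```text
t 20.58 pos [ 0.4416 -0.0329  0.2277] rpy [ 3.14  -0.004  3.071] F [ 2.55  0.78 -1.21] w 0.232
[-0.0697 -0.0068  0.2277]
```

View pics/s17.png

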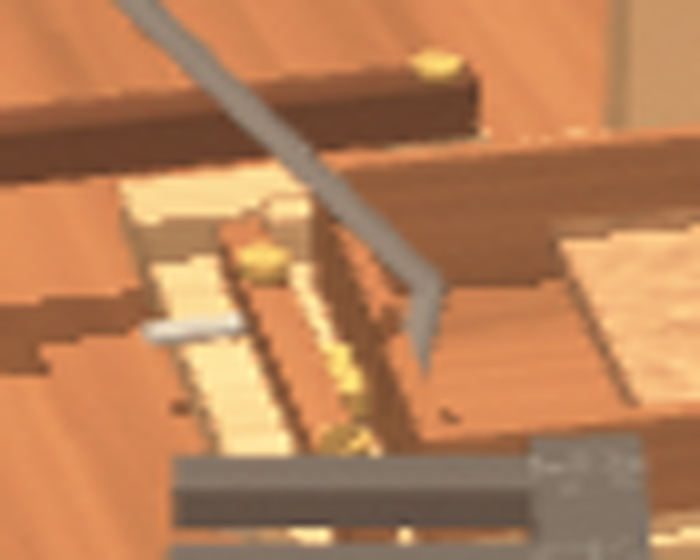

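Emit:
jog_arm([
  [[0.05,0,0,0],[0.1,0,0,0],[0.15,0,0,0],[0.2,0,0,0]],
])

```text
clock: 20.97
tool_pos: [0.4394, -0.0327, 0.2277]
ee_rot: [3.14, -0.004, 3.071]
wrist_force: [2.1, -0.6, -1.8]
width: 0.231
```

Emit:
jog_arm([
  [[0.05,0,0,0],[0.1,0,0,0]],
])

```text
clock: 21.13
tool_pos: [0.4384, -0.0327, 0.2278]
ee_rot: [3.14, -0.004, 3.071]
wrist_force: [1.4, -1.0, -1.3]
width: 0.231
```

```bash
python3 look.py s18
```

```text
t 21.13 pos [ 0.4384 -0.0327  0.2278] rpy [ 3.14  -0.004  3.071] F [ 1.36 -0.98 -1.34] w 0.231
[-0.0728 -0.0068  0.2278]
```

View pics/s18.png

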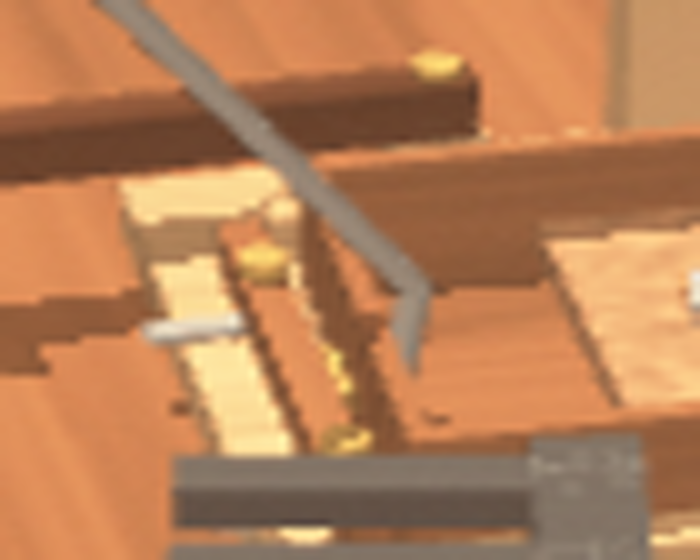

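Emit:
jog_arm([
  [[0.05,0,0,0],[0.1,0,0,0]],
])

```text
clock: 21.35
tool_pos: [0.4373, -0.0326, 0.2277]
ee_rot: [3.14, -0.004, 3.071]
wrist_force: [0.7, -0.3, -1.1]
width: 0.23
```

Emit:
jog_arm([
  [[0.03,0,0,0],[0.05,0,0,0]],
])

```text
clock: 21.52
tool_pos: [0.4367, -0.0326, 0.2277]
ee_rot: [3.14, -0.004, 3.071]
wrist_force: [1.2, 0.3, -0.7]
width: 0.231
```

```bash
python3 look.py s19
```

```text
t 21.52 pos [ 0.4367 -0.0326  0.2277] rpy [ 3.14  -0.004  3.071] F [ 1.21  0.31 -0.73] w 0.231
[-0.0745 -0.0068  0.2277]
```

View pics/s19.png

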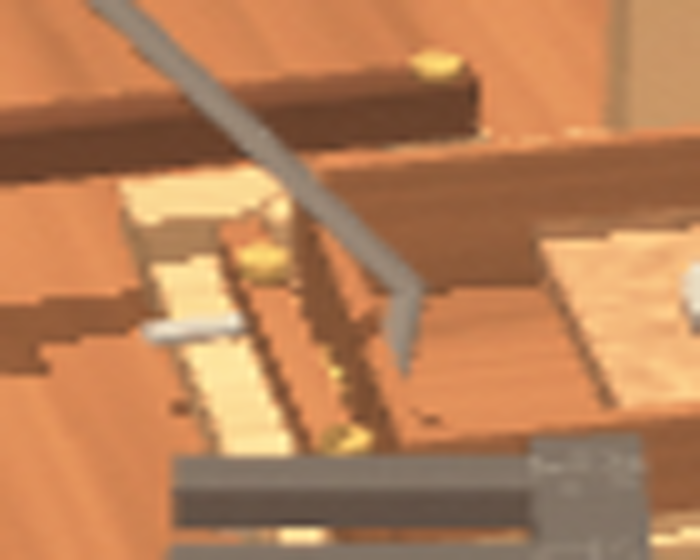

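Emit:
jog_arm([
  [[0.03,0,0,0],[0.05,0,0,0]],
])

```text
clock: 21.73
tool_pos: [0.4362, -0.0325, 0.2277]
ee_rot: [3.14, -0.004, 3.071]
wrist_force: [2.1, -0.1, -1.4]
width: 0.233
```

Emit:
jog_arm([
  [[0.03,0,0,0],[0.05,0,0,0]],
])

```text
clock: 21.9
tool_pos: [0.4357, -0.0325, 0.2277]
ee_rot: [3.14, -0.004, 3.071]
wrist_force: [3.0, -0.5, -2.5]
width: 0.229
```

```bash
python3 look.py s20
```

```text
t 21.9 pos [ 0.4357 -0.0325  0.2277] rpy [ 3.14  -0.004  3.071] F [ 3.02 -0.51 -2.46] w 0.229
[-0.0755 -0.0068  0.2277]
```

View pics/s20.png

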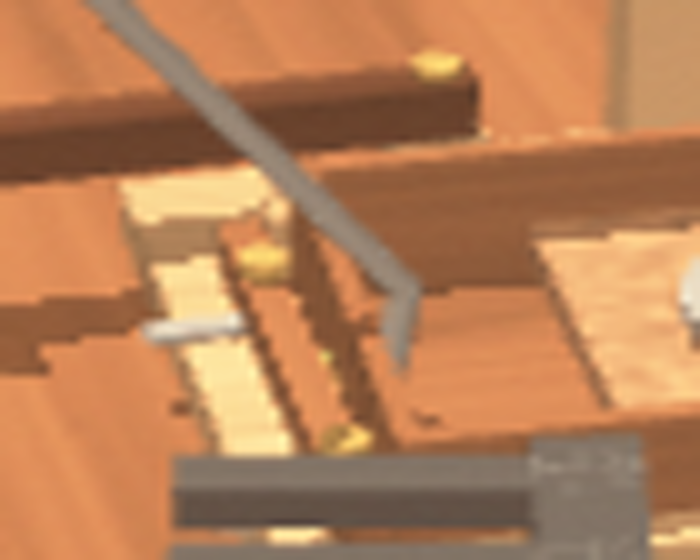

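Emit:
jog_arm([
  [[0,0,0,0]],
])

```text
clock: 22.03
tool_pos: [0.4357, -0.0325, 0.2277]
ee_rot: [3.14, -0.004, 3.071]
wrist_force: [2.5, -0.4, -2.6]
width: 0.234
```

Emit:
jog_arm([
  [[0,0,0,0]],
])

```text
clock: 22.12
tool_pos: [0.4358, -0.0325, 0.2277]
ee_rot: [3.14, -0.004, 3.071]
wrist_force: [1.5, -1.0, -3.0]
width: 0.232
```

Emit:
jog_arm([
  [[0.03,0,0,0]],
])

```text
clock: 22.2
tool_pos: [0.4356, -0.0325, 0.2278]
ee_rot: [3.14, -0.003, 3.071]
wrist_force: [2.8, -0.9, -3.6]
width: 0.229
```

Emit:
jog_arm([
  [[0.02,0,0,0]],
])

```text
clock: 22.28
tool_pos: [0.4353, -0.0325, 0.2277]
ee_rot: [3.14, -0.003, 3.071]
wrist_force: [3.2, 0.0, -3.0]
width: 0.231
```

```bash
python3 look.py s21
```

```text
t 22.28 pos [ 0.4353 -0.0325  0.2277] rpy [ 3.140e+00 -3.000e-03  3.071e+00] F [ 3.16  0.01 -3.01] w 0.231
[-0.0759 -0.0068  0.2277]
```

View pics/s21.png

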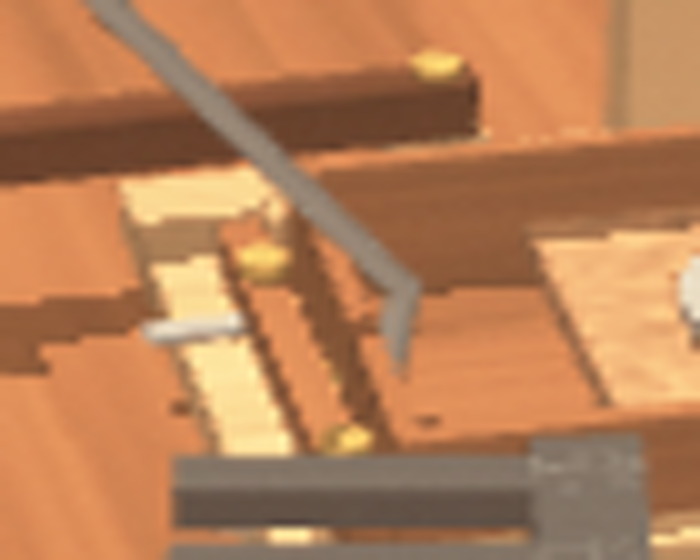

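```bash
python3 -c "
from h import *
im=get_image('wrist');crop(im,190,230,450,310,3,'w22.png');im=get_image('top');crop(im,240,180,380,280,5,'t22.png')"
```

```text
(no output)
```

View pics/w22.png

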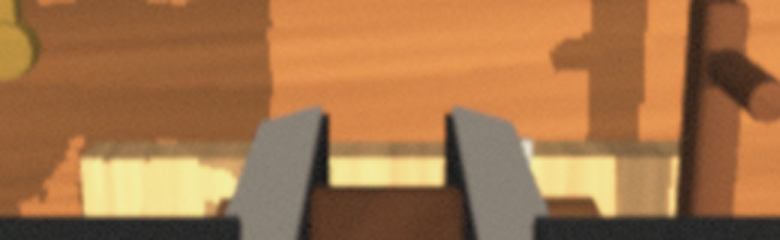

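View pics/t22.png

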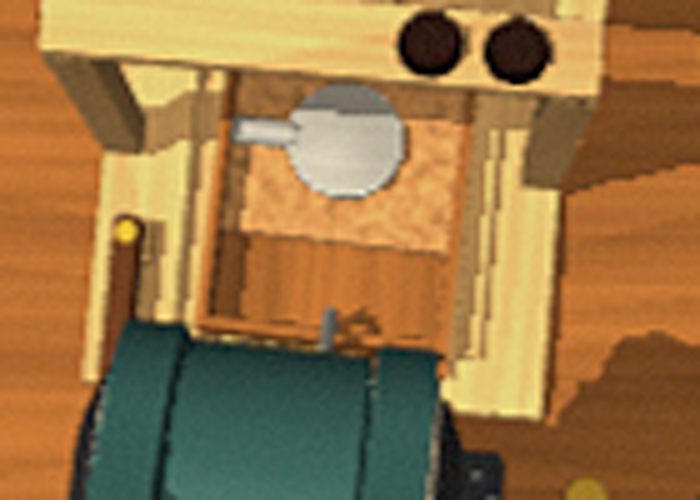

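Emit:
jog_arm([
  [[-0.2,0,0,0],[-0.4,0.3,0,0],[-0.5,1.2,0,0],[-0.5,2.2,0,0],[-0.5,3,0,0],[-0.3,3,0,0],[-0.1,3,0,0]],
])

```text
clock: 23.02
tool_pos: [0.4383, -0.002, 0.2277]
ee_rot: [3.141, -0.004, 3.073]
wrist_force: [1.5, 0.4, -2.6]
width: 0.229
```

```bash
python3 look.py s23;python3 -c "
from h import *
im=get_image('top');crop(im,250,200,350,280,7,'t23.png')"
```

```text
t 23.02 pos [ 0.4383 -0.002   0.2277] rpy [ 3.141 -0.004  3.073] F [ 1.45  0.44 -2.59] w 0.229
[-0.0749  0.0238  0.2277]
```

View pics/s23.png

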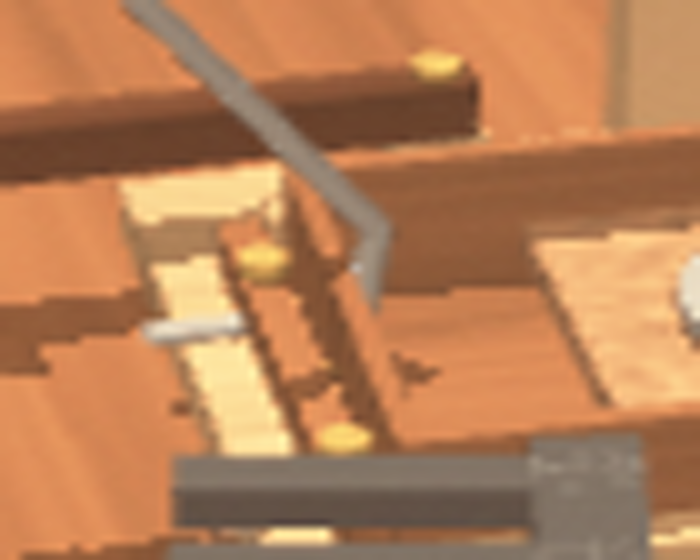

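View pics/t23.png

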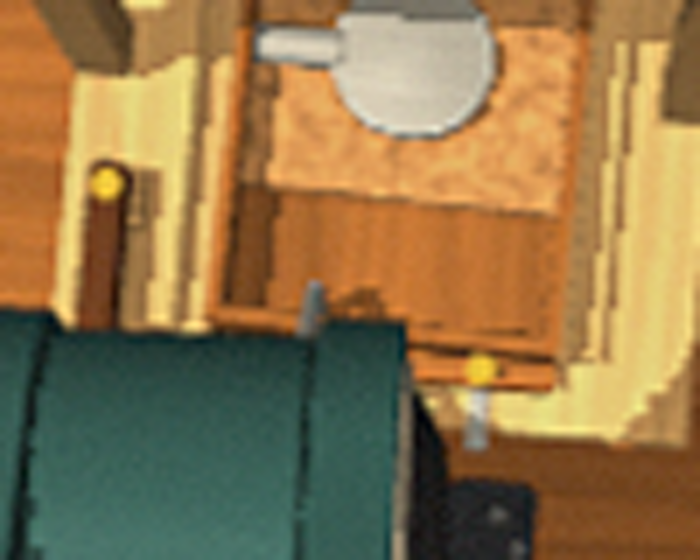

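Emit:
jog_arm([
  [[0.04,0,0,0],[0.06,0,0,0]],
])

```text
clock: 23.28
tool_pos: [0.4376, -0.0029, 0.2279]
ee_rot: [3.14, -0.003, 3.071]
wrist_force: [1.4, -0.3, -1.1]
width: 0.227
```

Emit:
jog_arm([
  [[0.03,0,0,0],[0.05,0,0,0]],
])

```text
clock: 23.45
tool_pos: [0.4371, -0.0031, 0.228]
ee_rot: [3.14, -0.003, 3.071]
wrist_force: [1.9, -0.8, -1.4]
width: 0.229
```

```bash
python3 look.py s24;python3 -c "
from h import *
im=get_image('top');crop(im,250,200,350,280,7,'t24.png')"
```

```text
t 23.45 pos [ 0.4371 -0.0031  0.228 ] rpy [ 3.140e+00 -3.000e-03  3.071e+00] F [ 1.87 -0.84 -1.4 ] w 0.229
[-0.0759  0.0226  0.228 ]
```

View pics/s24.png

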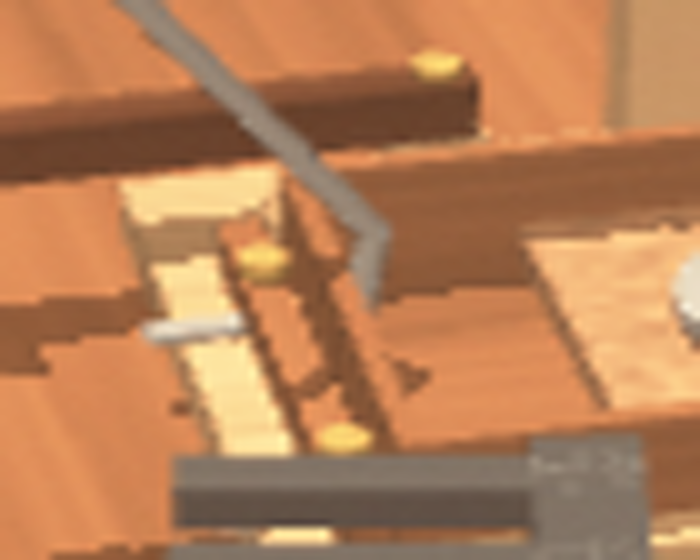

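View pics/t24.png

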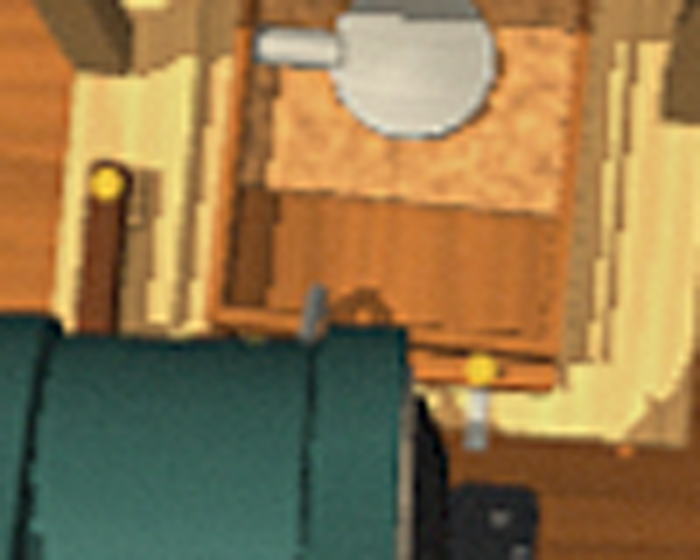

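Emit:
jog_arm([
  [[0.03,0,0,0],[0.05,0,0,0]],
])

```text
clock: 23.72
tool_pos: [0.4367, -0.003, 0.228]
ee_rot: [3.14, -0.003, 3.071]
wrist_force: [1.9, 1.0, -1.5]
width: 0.232
```

Emit:
jog_arm([
  [[0,0,0,0],[0,0,0,0]],
])

```text
clock: 23.88
tool_pos: [0.4368, -0.003, 0.228]
ee_rot: [3.14, -0.002, 3.071]
wrist_force: [2.1, 0.1, -1.4]
width: 0.23
```

```bash
python3 look.py s25;python3 -c "
from h import *
im=get_image('top');crop(im,250,200,350,280,7,'t25.png')"
```

```text
t 23.88 pos [ 0.4368 -0.003   0.228 ] rpy [ 3.140e+00 -2.000e-03  3.071e+00] F [ 2.13  0.05 -1.41] w 0.23
[-0.0763  0.0227  0.228 ]
```

View pics/s25.png

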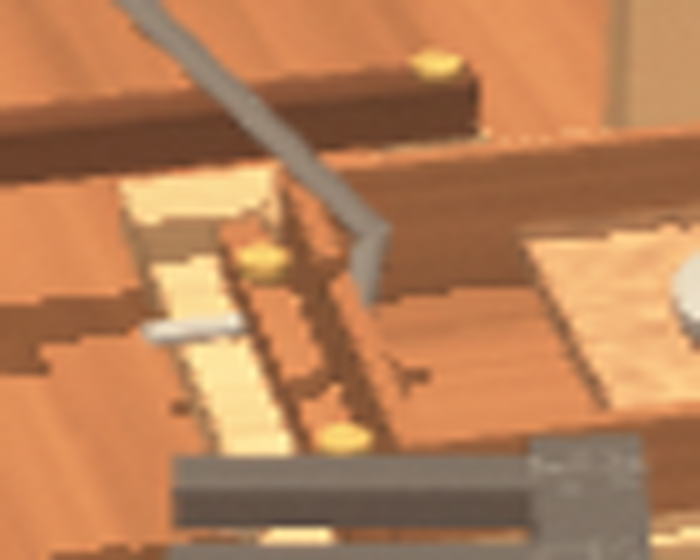

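Emit:
jog_arm([
  [[0.03,0,0,0],[0.05,0,0,0]],
])

```text
clock: 24.15
tool_pos: [0.4363, -0.003, 0.228]
ee_rot: [3.14, -0.002, 3.071]
wrist_force: [2.3, -0.1, -2.0]
width: 0.234
```

Emit:
jog_arm([
  [[0,0,0,0],[0,0,0,0]],
])

```text
clock: 24.32
tool_pos: [0.4362, -0.0029, 0.228]
ee_rot: [3.14, -0.002, 3.071]
wrist_force: [1.9, 0.4, -1.1]
width: 0.231
```

```bash
python3 look.py s26;python3 -c "
from h import *
im=get_image('top');crop(im,250,200,350,280,7,'t26.png')"
```

```text
t 24.32 pos [ 0.4362 -0.0029  0.228 ] rpy [ 3.140e+00 -2.000e-03  3.071e+00] F [ 1.86  0.4  -1.14] w 0.231
[-0.0769  0.0227  0.228 ]
```

View pics/s26.png

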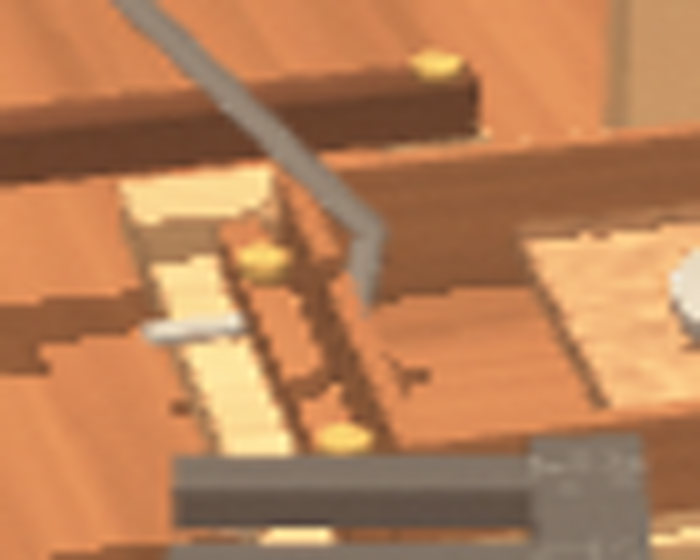

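View pics/t26.png

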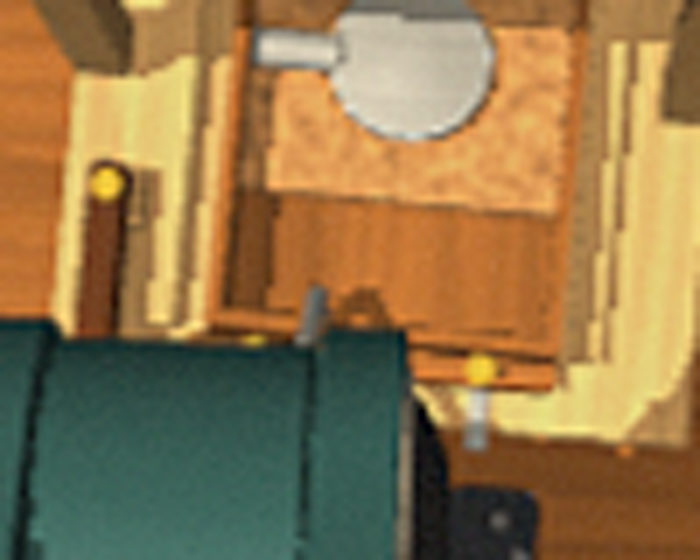

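Emit:
jog_arm([
  [[0.03,0,0,0],[0.05,0,0,0]],
])

```text
clock: 24.58
tool_pos: [0.4357, -0.0029, 0.228]
ee_rot: [3.14, -0.002, 3.071]
wrist_force: [2.1, -0.5, -2.4]
width: 0.233
```

Emit:
jog_arm([
  [[0,0,0,0],[0,0,0,0]],
])

```text
clock: 24.75
tool_pos: [0.4357, -0.0029, 0.228]
ee_rot: [3.14, -0.002, 3.071]
wrist_force: [1.9, 0.2, -2.8]
width: 0.227
```

Emit:
jog_arm([
  [[0.03,0,0,0],[0.03,0,0,0]],
])

```text
clock: 24.92
tool_pos: [0.4354, -0.0029, 0.228]
ee_rot: [3.14, -0.002, 3.071]
wrist_force: [2.2, -0.9, -1.6]
width: 0.23
```

```bash
python3 look.py s27
```

```text
t 24.92 pos [ 0.4354 -0.0029  0.228 ] rpy [ 3.140e+00 -2.000e-03  3.071e+00] F [ 2.17 -0.93 -1.62] w 0.23
[-0.0777  0.0227  0.228 ]
```

View pics/s27.png

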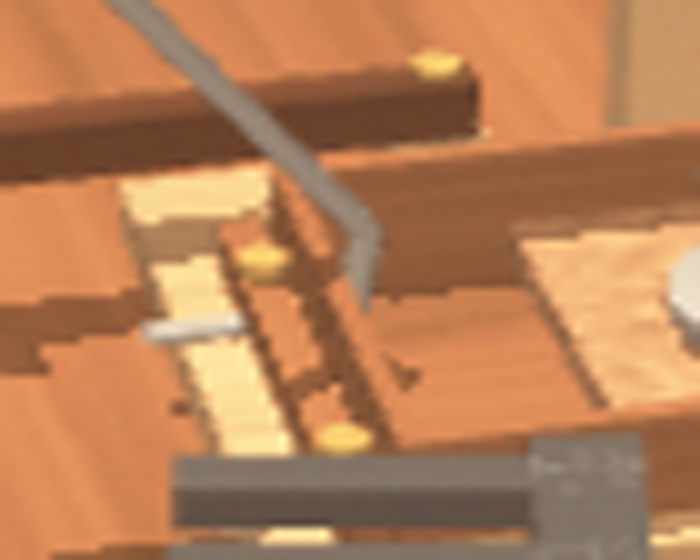

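```bash
python3 -c "
from h import *
S=cam('side')
f=lambda u,v,z:toshelf(atz(S,290+u/10,235+v/8,z))
print('FL',f(271,172,.065),'inner/front line pts', f(330,290,.065),f(380,445,.065))
print('fence near top',f(222,232,.04),f(305,445,.04))
im=get_image('side');c=im[245:300,305:335];cv2.imwrite('pics/s28.png',cv2.resize(c,None,fx=20,fy=10.9,interpolation=cv2.INTER_NEAREST))
for y in (.06,0,-.06): print(y,[proj(S,sh(.03,y,.065)),proj(S,sh(.03,y,.04)),proj(S,sh(.018,y,.04))])
"
```

```text
FL [0.0261 0.0623 0.065 ] inner/front line pts [ 0.0268 -0.0004  0.065 ] [ 0.0218 -0.0725  0.065 ]
fence near top [0.0147 0.069  0.04  ] [ 0.0122 -0.0381  0.04  ]
0.06 [array([318.85360161, 256.79615695]), array([319.02891343, 265.20131346]), array([314.2566741 , 265.86537771])]
0 [array([324.31107359, 270.96084477]), array([324.42507008, 279.59694505]), array([319.42916828, 280.3229261 ])]
-0.06 [array([330.3394288 , 286.60724114]), array([330.37809131, 295.47815572]), array([325.13658718, 296.27563326])]
```

View pics/s28.png

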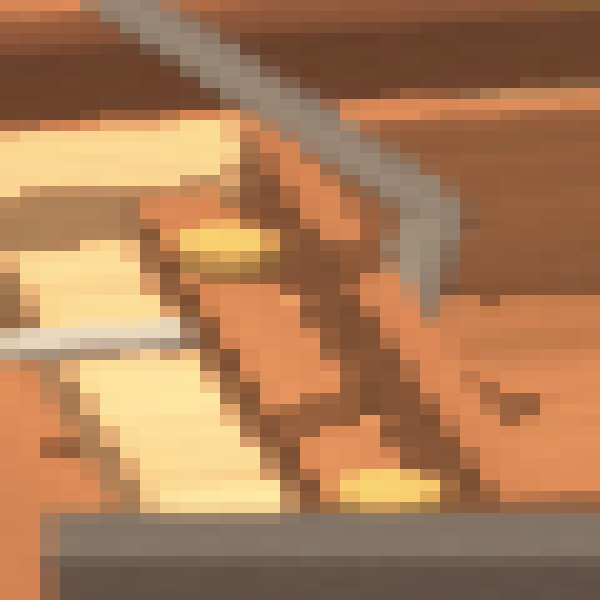

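Emit:
jog_arm([
  [[0.04,0,0,0]],
])

```text
clock: 25.1
tool_pos: [0.4351, -0.0029, 0.228]
ee_rot: [3.14, -0.002, 3.071]
wrist_force: [2.7, -0.8, -3.6]
width: 0.232
```

Emit:
jog_arm([
  [[0.04,0,0,0]],
])

```text
clock: 25.18
tool_pos: [0.4348, -0.0029, 0.228]
ee_rot: [3.14, -0.002, 3.071]
wrist_force: [3.2, -0.5, -3.2]
width: 0.228
```

Emit:
jog_arm([
  [[0,0,0,0]],
])

```text
clock: 25.27
tool_pos: [0.4349, -0.0029, 0.2281]
ee_rot: [3.14, -0.002, 3.071]
wrist_force: [4.0, 0.3, -2.5]
width: 0.232
```

Emit:
jog_arm([
  [[0,0,0,0]],
])

```text
clock: 25.35
tool_pos: [0.435, -0.0028, 0.2281]
ee_rot: [3.14, -0.001, 3.071]
wrist_force: [3.1, -0.5, -3.7]
width: 0.232
```

```bash
python3 look.py s29
```

```text
t 25.35 pos [ 0.435  -0.0028  0.2281] rpy [ 3.140e+00 -1.000e-03  3.071e+00] F [ 3.13 -0.53 -3.67] w 0.232
[-0.0781  0.0227  0.2281]
```

View pics/s29.png

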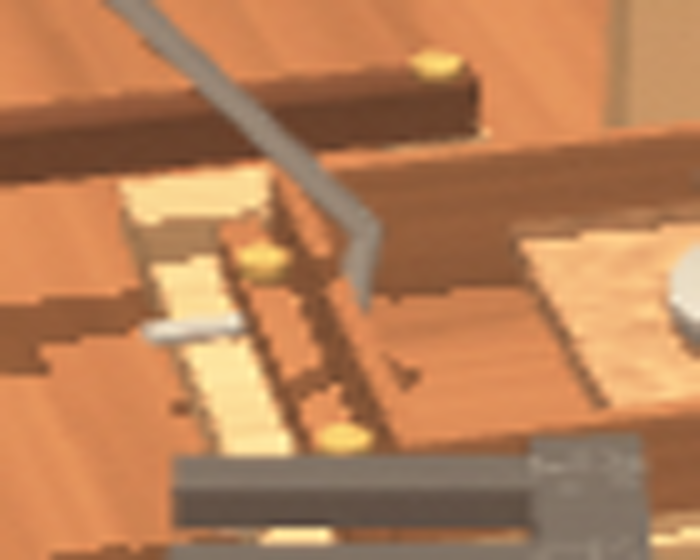

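Emit:
jog_arm([
  [[-0.3,0,0,0],[-0.8,0,0,0],[-1.2,0,0,0],[-1.2,0,-1,0],[-1.2,0,-2.5,0],[-1.2,0,-4.5,0],[-1.2,0,-6.5,0],[-1.2,0,-7.5,0]],
])

```text
clock: 26.07
tool_pos: [0.4476, -0.0041, 0.3056]
ee_rot: [3.139, 0.0, 3.07]
wrist_force: [1.2, -1.1, -0.6]
width: 0.233
```

```bash
python3 -c "
from h import *
s=st();print(toshelf(s['tool_pos']));go(sh(-.135,-.112,.30),3.078)
im=get_image('side');crop(im,240,140,460,330,3.6,'s30.png')"
```

```text
t 26.07 pos [ 0.4476 -0.0041  0.3056] rpy [3.139 0.    3.07 ] F [ 1.23 -1.1  -0.61] w 0.233
[-0.0655  0.0223  0.3056]
t 26.07 pos [ 0.4476 -0.0041  0.3056] rpy [3.139 0.    3.07 ] F [ 1.23 -1.1  -0.61] w 0.233
shift cm [  6.85 -13.48   0.52] turn [ 0.1  0.  -0.5]
```

View pics/s30.png

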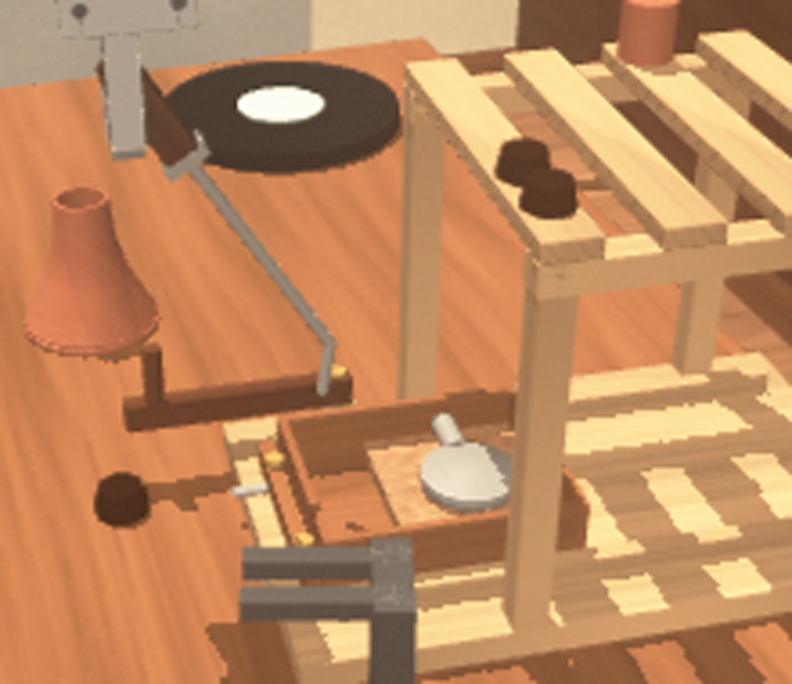

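Emit:
jog_arm([
  [[1,-2,0,0],[2.2,-4.5,0,0],[3.5,-7,0,0],[4.8,-9.5,0,0],[6,-11.8,0,0],[7.2,-13.5,0,-0.5],[7.2,-13.5,0,-0.5],[7.2,-13.5,0,-0.5]],
])

```text
clock: 26.78
tool_pos: [0.3662, -0.1338, 0.3054]
ee_rot: [3.137, 0.002, 3.078]
wrist_force: [0.7, 0.5, -0.8]
width: 0.235
```

```bash
python3 -c "
from h import *
s=st();print(toshelf(s['tool_pos']));go(sh(-.140,-.112,.203),3.078)
im=get_image('side');crop(im,200,140,460,340,3,'s31.png');im=get_image('top');crop(im,240,180,380,300,5,'t31.png')"
```

```text
t 26.78 pos [ 0.3662 -0.1338  0.3054] rpy [3.137e+00 2.000e-03 3.078e+00] F [ 0.69  0.47 -0.76] w 0.235
[-0.1385 -0.1123  0.3054]
t 26.78 pos [ 0.3662 -0.1338  0.3054] rpy [3.137e+00 2.000e-03 3.078e+00] F [ 0.69  0.47 -0.76] w 0.235
shift cm [ 1.700e-01 -1.000e-02  1.024e+01] turn [ 0.3  0.1 -0. ]
```

View pics/s31.png

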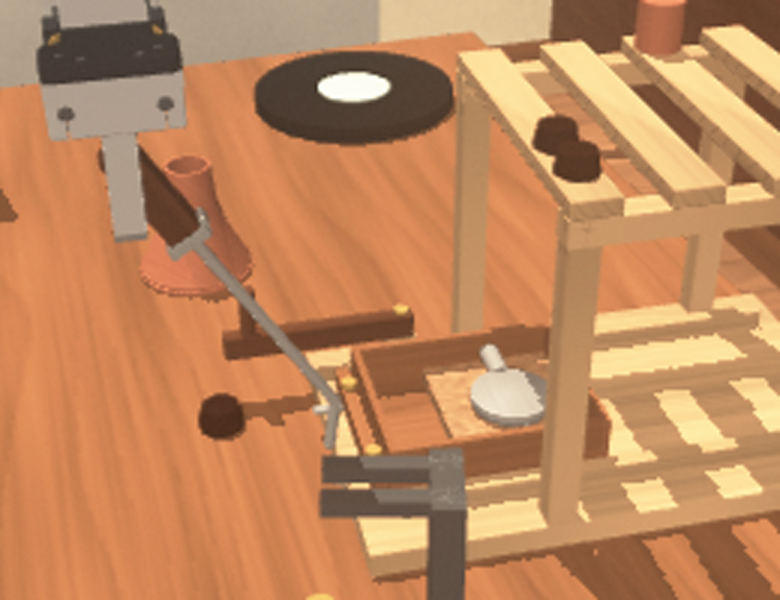

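View pics/t31.png

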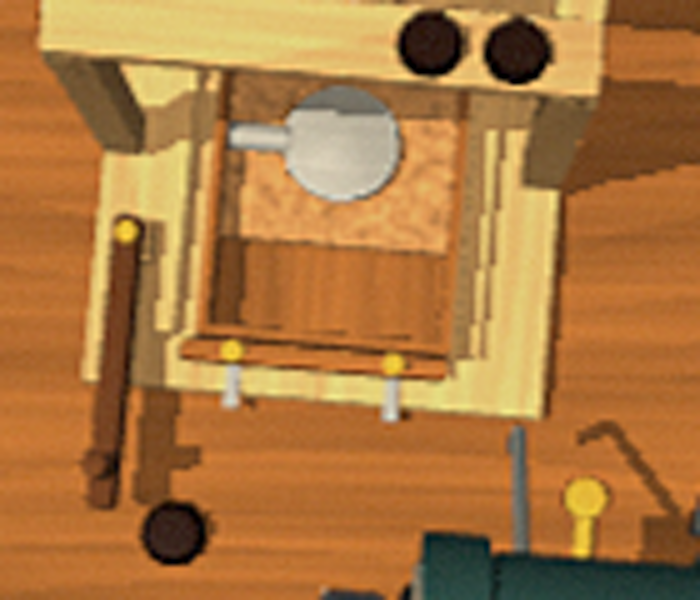

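```bash
python3 -c "
from h import *
S=cam('side')
def onplane(u,v,y):
    e,d=ray(S,u,v);n=np.r_[ey,0];t=(y-(e[:2]-L)@ey)/(d@n);p=e+t*d;return toshelf(p)
for n,u,v in [('tip',331,447),('elbow',338,405),('collar',196,232),]: print(n,onplane(200+u/3,140+v/3,-.1123))
T=cam('top'); print(toshelf(atz(T,240+517/5,180+428/5,.14)))
"
```

```text
tip [-0.0241 -0.1123  0.1086]
elbow [-0.0184 -0.1123  0.1429]
collar [-0.101  -0.1123  0.2849]
[-0.0157 -0.1111  0.14  ]
```

Emit:
jog_arm([
  [[0,0,2,0],[0,0,4,0],[0,0,6,0],[0,0,8,0],[0,0,9.3,0],[0,0,9.9,0],[0,0,9.9,0]],
])

```text
clock: 27.47
tool_pos: [0.3667, -0.1322, 0.2056]
ee_rot: [3.14, -0.001, 3.08]
wrist_force: [0.7, -0.5, -1.0]
width: 0.23
```

```bash
python3 -c "
from h import *
s=st();print(toshelf(s['tool_pos']))
im=get_image('side');crop(im,200,180,400,350,4,'s32.png');im=get_image('top');crop(im,300,230,400,310,7,'t32.png')"
```

```text
t 27.47 pos [ 0.3667 -0.1322  0.2056] rpy [ 3.14e+00 -1.00e-03  3.08e+00] F [ 0.66 -0.45 -1.01] w 0.23
[-0.138  -0.1107  0.2056]
```

View pics/s32.png

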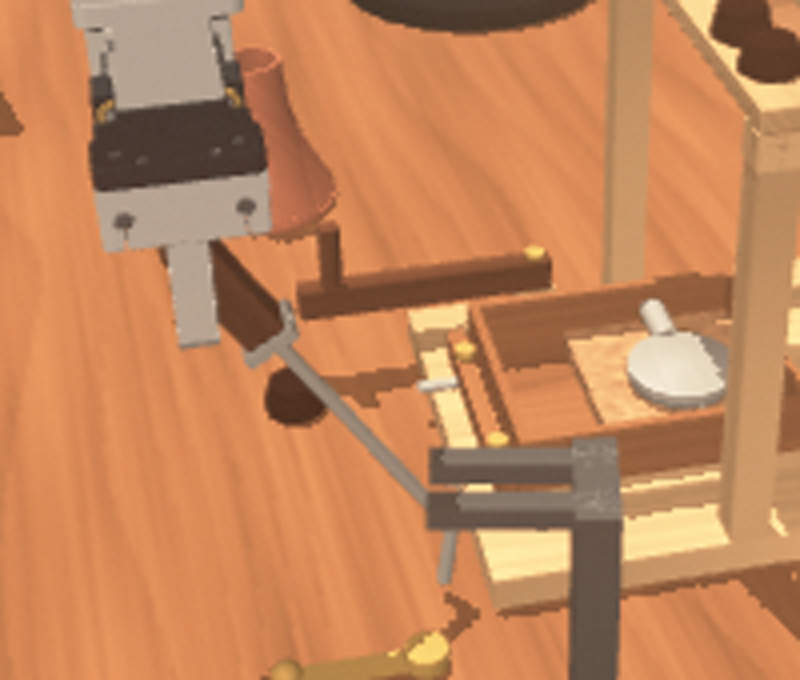

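View pics/t32.png

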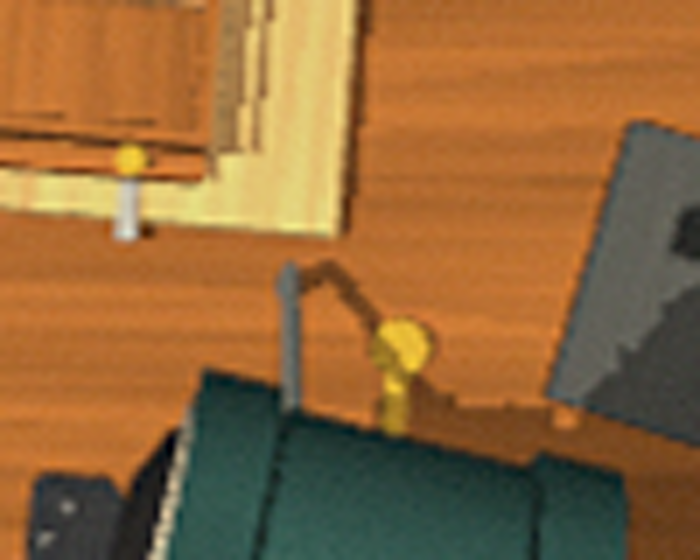

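Emit:
jog_arm([
  [[-1,0,0,0],[-2,0,0,0],[-3,0,-0.4,0],[-4.1,0,-0.85,0],[-5.3,0,-1.3,0],[-6.6,0,-1.75,0],[-7.8,0,-2.1,0],[-7.8,0,-2.1,0]],
], newtons=15)

```text
clock: 28.23
tool_pos: [0.4473, -0.1371, 0.2291]
ee_rot: [3.14, 0.003, 3.081]
wrist_force: [0.4, -0.9, -1.4]
width: 0.232
```

```bash
python3 -c "
from h import *
s=st();print(toshelf(s['tool_pos']))
im=get_image('side');crop(im,200,180,400,350,4,'s33.png')"
```

```text
t 28.23 pos [ 0.4473 -0.1371  0.2291] rpy [3.140e+00 3.000e-03 3.081e+00] F [ 0.44 -0.94 -1.43] w 0.232
[-0.0573 -0.1104  0.2291]
```

View pics/s33.png

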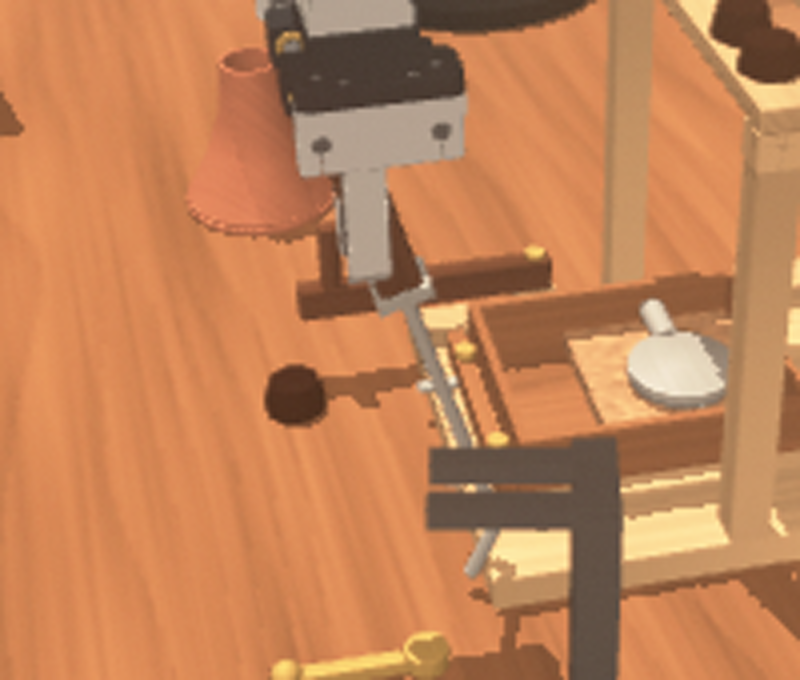

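Emit:
jog_arm([
  [[-1.2,0,-0.2,0],[-2.4,0,-0.35,0],[-3.6,0,-0.4,0],[-4.8,0,-0.45,0],[-5.8,0,-0.45,0],[-6.7,0,-0.4,0],[-7.5,0,-0.4,0],[-7.5,0,-0.4,0]],
])

```text
clock: 28.95
tool_pos: [0.5216, -0.1419, 0.2327]
ee_rot: [3.141, 0.002, 3.081]
wrist_force: [-0.2, 0.6, -0.9]
width: 0.232
```

```bash
python3 -c "
from h import *
s=st();print(toshelf(s['tool_pos']))
im=get_image('side');crop(im,240,180,440,350,4,'s34.png')"
```

```text
t 28.95 pos [ 0.5216 -0.1419  0.2327] rpy [3.141e+00 2.000e-03 3.081e+00] F [-0.24  0.63 -0.86] w 0.232
[ 0.0172 -0.1105  0.2327]
```

View pics/s34.png

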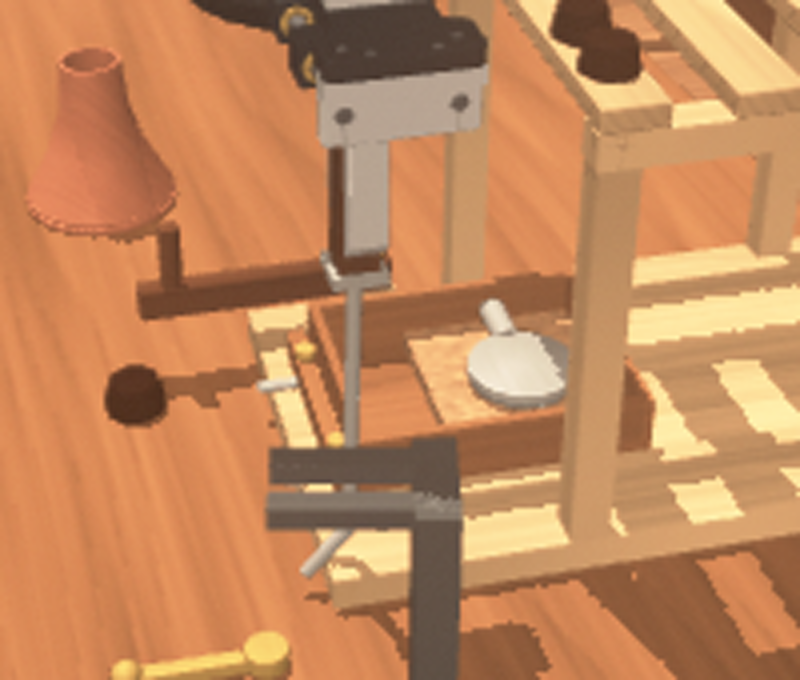

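```bash
python3 -c "
from h import *
S=cam('side')
def onplane(u,v,y):
    e,d=ray(S,u,v);n=np.r_[ey,0];t=(y-(e[:2]-L)@ey)/(d@n);p=e+t*d;return toshelf(p)
for n,u,v in [('top',355,292),('low',350,440),('elbow',350,530),('tip',305,572)]: print(n,onplane(240+u/4,180+v/4,-.1105))
"
```

```text
top [ 0.0152 -0.1105  0.189 ]
low [ 0.012  -0.1105  0.098 ]
elbow [ 0.0116 -0.1105  0.0372]
tip [-0.0134 -0.1105  0.0126]
```

```bash
python3 -c "
from h import *
q=np.array([.4571,-.3072]);rx=np.array([.954,-.300]);ry=np.array([.300,.954])
P=q-.062*rx+.001*ry;print(P)
go([P[0],P[1],.295],2.837)"
```

```text
[ 0.398252 -0.287646]
t 29.0 pos [ 0.5209 -0.1422  0.2326] rpy [3.141e+00 2.000e-03 3.080e+00] F [-1.01 -0.51 -1.38] w 0.236
shift cm [ 11.34 -15.27  -6.27] turn [ 0.1  0.1 13.9]
```

Emit:
jog_arm([
  [[-0.3,0,-1.5,0],[-0.3,0,-4,0],[0,0,-6.3,0],[3,-1,-6.3,3],[6,-3,-6.3,6],[9,-5.5,-6.3,9],[11,-8.5,-6.3,12],[11.3,-12,-6.3,13.9]],
], newtons=40)

```text
clock: 29.67
tool_pos: [0.3975, -0.255, 0.2958]
ee_rot: [3.133, 0.004, 2.835]
wrist_force: [1.6, 1.3, 0.1]
width: 0.231
```

Emit:
jog_arm([
  [[0,-2,0,0],[0,-3.2,0,0],[0,-3.2,0,0],[0,-3.2,0,0]],
])

```text
clock: 30.0
tool_pos: [0.3872, -0.2858, 0.2953]
ee_rot: [3.133, 0.004, 2.833]
wrist_force: [0.0, 0.9, -1.2]
width: 0.233
```

```bash
python3 -c "
from h import *
q=np.array([.4571,-.3072]);rx=np.array([.954,-.300]);ry=np.array([.300,.954])
P=q-.062*rx+.001*ry
go([P[0],P[1],.275],2.837)
im=get_image('side');crop(im,200,180,400,430,2.4,'s35.png');im=get_image('wrist');cv2.imwrite('pics/w35.png',im)"
```

```text
t 30.0 pos [ 0.3872 -0.2858  0.2953] rpy [3.133 0.004 2.833] F [ 0.02  0.9  -1.18] w 0.233
shift cm [-1.1   0.14  2.04] turn [ 0.5  0.2 -0.2]
```

View pics/s35.png

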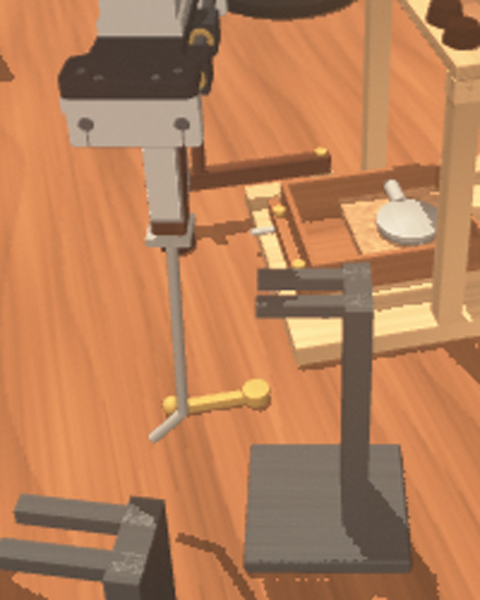

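View pics/w35.png

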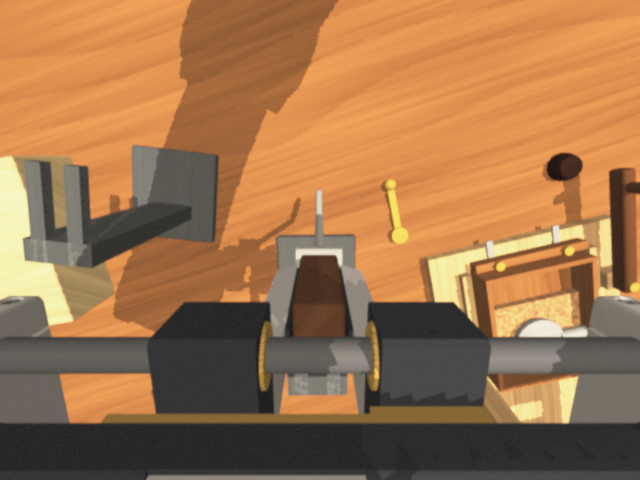

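```bash
python3 -c "
from h import *
W=cam('wrist');s=manip.get_state();Rm=R.from_euler('xyz',s['ee_rot']).as_matrix()
for n,u,v,z in [('postL',289,385,.22),('postR',346,385,.22),('baseL',277,240,.014),('baseR',355,237,.014),('tip',319.5,193,.07),('handL',296,262,.27),('handR',345,262,.27)]:
    p=atz(W,u,v,z);print(n,np.round(p,4),np.round(Rm.T@(p-s['tool_pos']),4))
im=cv2.imread('pics/w35.png');crop(im,250,170,390,410,2.5,'w35c.png')
"
```

```text
postL [ 0.4933 -0.3429  0.22  ] [-0.1176 -0.0245  0.0756]
postR [ 0.508  -0.2973  0.22  ] [-0.1179  0.0234  0.076 ]
baseL [ 0.4131 -0.3504  0.014 ] [-0.0426 -0.0577  0.281 ]
baseR [ 0.4418 -0.2459  0.014 ] [-0.0386  0.0506  0.282 ]
tip [ 0.3632 -0.2734  0.07  ] [0.0279 0.0013 0.2253]
handL [ 0.378  -0.2951  0.27  ] [ 0.0065 -0.0132  0.0252]
handR [ 0.387  -0.2669  0.27  ] [0.0064 0.0165 0.0255]
```

View pics/w35c.png

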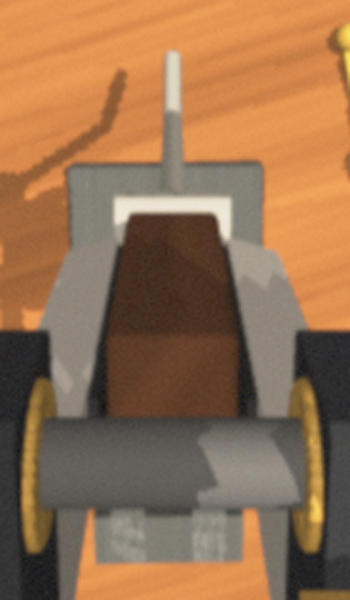

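Emit:
jog_arm([
  [[-1,0,1,0],[-2,0,2,0],[-3,0,2.3,0],[-4,0,2.3,0],[-4,0,2.3,0]],
])

```text
clock: 30.52
tool_pos: [0.4279, -0.2956, 0.2721]
ee_rot: [3.133, 0.003, 2.838]
wrist_force: [-0.5, 0.0, -0.9]
width: 0.233
```

```bash
python3 -c "
from h import *
st()
im=get_image('wrist');crop(im,250,150,390,410,2.3,'w36.png');im=get_image('side');crop(im,230,220,370,350,5,'s36.png');im=get_image('top');crop(im,370,230,450,310,6,'t36.png')"
```

```text
t 30.52 pos [ 0.4279 -0.2956  0.2721] rpy [3.133e+00 3.000e-03 2.838e+00] F [-0.54  0.04 -0.87] w 0.233
```

View pics/w36.png

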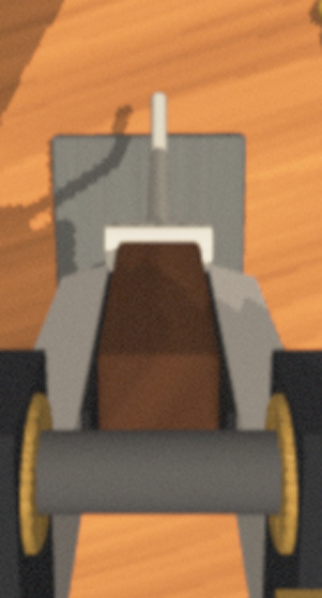

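View pics/s36.png

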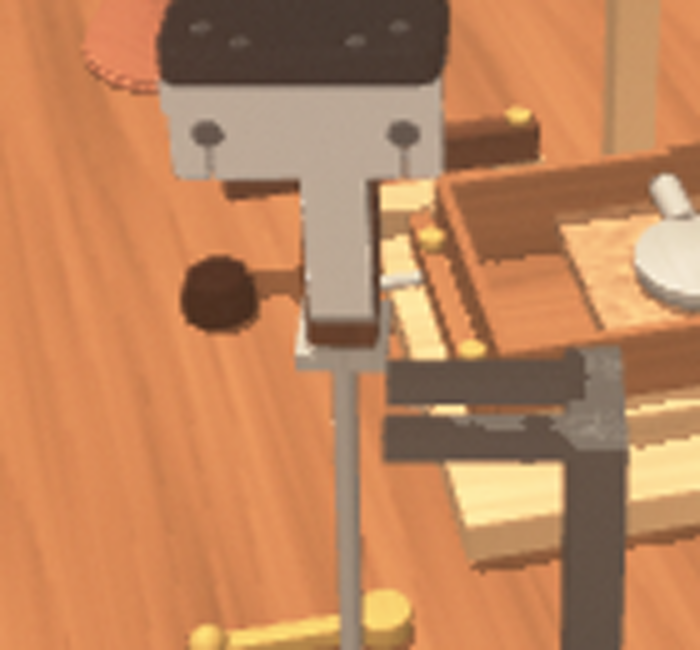

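```bash
python3 -c "
from h import *
W=cam('wrist');s=manip.get_state();Rm=R.from_euler('xyz',s['ee_rot']).as_matrix()
for n,u,v,z in [('baseL',52,135,.014),('baseR',245,135,.014),('tip',160,97,.052),('elb',160,150,.079),('shaft',160,220,.079)]:
    p=atz(W,250+u/2.3,150+v/2.3,z);print(n,np.round(p,4),np.round(Rm.T@(p-s['tool_pos']),4))
print(s['ee_rot'])"
```

```text
baseL [ 0.4055 -0.3491  0.014 ] [ 0.0045 -0.0591  0.258 ]
baseR [ 0.4381 -0.246   0.014 ] [0.0044 0.0491 0.259 ]
tip [ 0.3997 -0.2843  0.052 ] [0.0294 0.0013 0.2205]
elb [ 0.421  -0.2913  0.079 ] [0.0069 0.0013 0.1935]
shaft [ 0.454  -0.3017  0.079 ] [-0.0277  0.0013  0.1937]
[3.1325193  0.00354128 2.83614194]
```

View pics/t36.png

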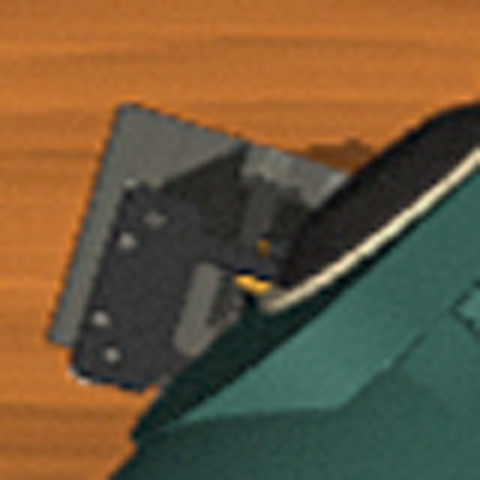

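Emit:
jog_arm([
  [[0,-0.2,0,0],[-0.4,-0.2,0,0],[-0.8,-0.2,0,0],[-1.2,-0.2,0,0],[-1.6,-0.2,0,0]],
])

```text
clock: 31.08
tool_pos: [0.4412, -0.3029, 0.2726]
ee_rot: [3.132, 0.004, 2.836]
wrist_force: [-0.8, 1.3, -1.6]
width: 0.23
```

```bash
python3 -c "
from h import *
st()
im=get_image('wrist');crop(im,250,150,390,410,2.3,'w37.png');im=get_image('side');crop(im,250,270,370,360,6,'s37.png')"
```

```text
t 31.08 pos [ 0.4412 -0.3029  0.2726] rpy [3.132 0.004 2.836] F [-0.82  1.28 -1.6 ] w 0.23
```

View pics/s37.png

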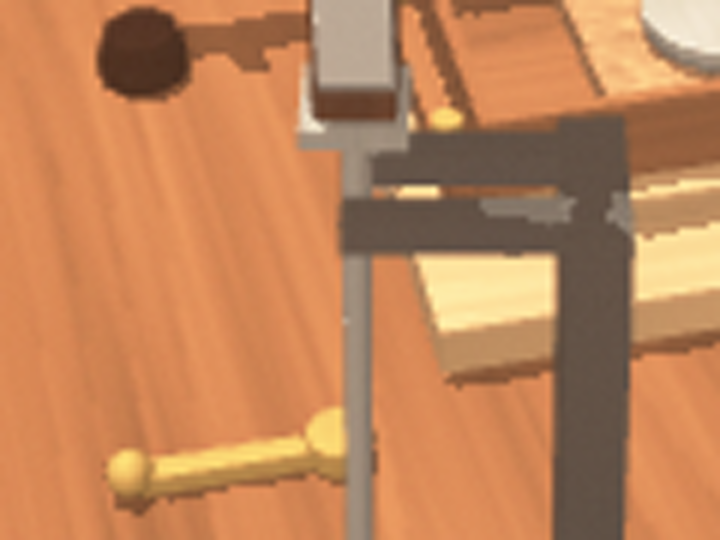

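View pics/w37.png

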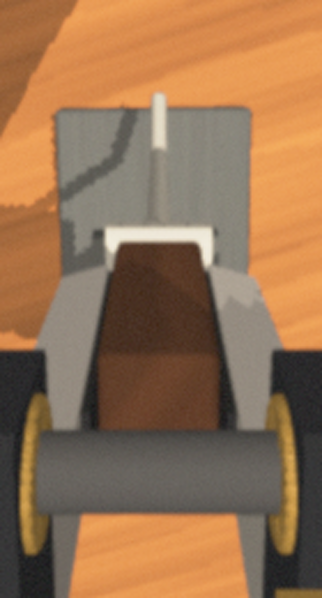

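Emit:
jog_arm([
  [[-0.4,0,0,0],[-0.8,0,0,0],[-1.2,0,0,0],[-1.4,0,0,0],[-1.4,0,0,0]],
])

```text
clock: 31.6
tool_pos: [0.4549, -0.3073, 0.2724]
ee_rot: [3.133, 0.003, 2.836]
wrist_force: [-0.7, 0.1, -0.6]
width: 0.231
```

```bash
python3 -c "
from h import *
s=st();d=np.array(s['tool_pos'][:2])-[.4567,-.3078];print(d@[.954,-.3],d@[.3,.954])
im=get_image('wrist');crop(im,250,150,390,410,2.3,'w38.png');im=get_image('side');crop(im,250,270,370,360,6,'s38.png')"
```

```text
t 31.6 pos [ 0.4549 -0.3073  0.2724] rpy [3.133e+00 3.000e-03 2.836e+00] F [-0.73  0.07 -0.59] w 0.231
-0.0018120200963553852 -7.387653213023439e-05
```

View pics/s38.png

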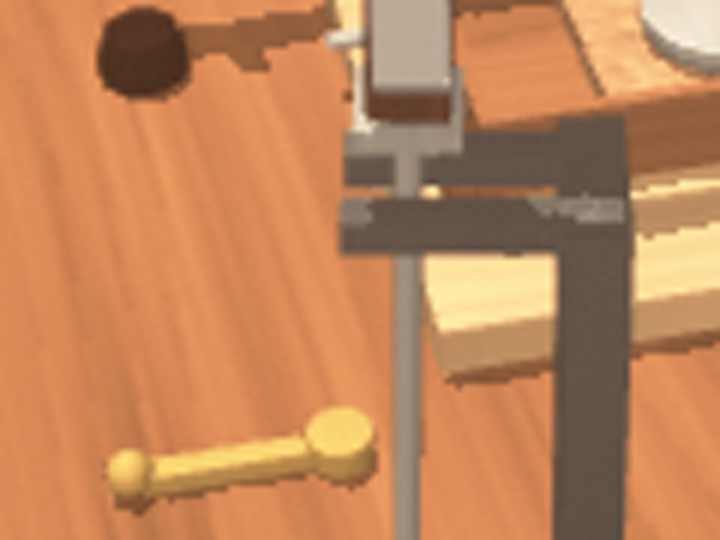

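Emit:
jog_arm([
  [[0,0,0.5,0],[0,0,1,0],[0,0,1.4,0],[0,0,1.7,0],[0,0,1.8,0],[0,0,1.8,0]],
])

```text
clock: 32.2
tool_pos: [0.4544, -0.3071, 0.2541]
ee_rot: [3.133, 0.003, 2.836]
wrist_force: [0.2, -0.5, -1.3]
width: 0.23
```

```bash
python3 -c "
from h import *
s=st()
im=get_image('side');crop(im,250,250,370,400,4,'s39.png')"
```

```text
t 32.2 pos [ 0.4544 -0.3071  0.2541] rpy [3.133e+00 3.000e-03 2.836e+00] F [ 0.21 -0.45 -1.29] w 0.23
```

View pics/s39.png

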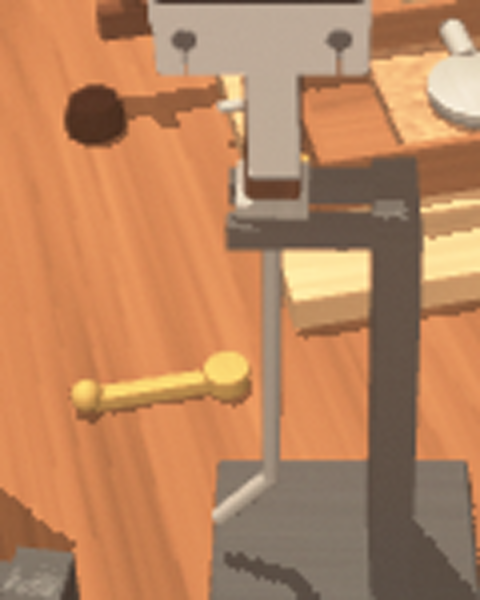

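Lower the last bit until the weight leaves the wrist, easing the grip.

Emit:
jog_arm([
  [[0,0,0.1,0],[0,0,0.1,0]],
], newtons=10)

```text
clock: 32.42
tool_pos: [0.4546, -0.3072, 0.2534]
ee_rot: [3.133, 0.003, 2.836]
wrist_force: [-0.0, 0.4, -1.1]
width: 0.231
```

Emit:
jog_arm([
  [[0,0,0.1,0],[0,0,0.1,0]],
])

```text
clock: 32.58
tool_pos: [0.4548, -0.3073, 0.253]
ee_rot: [3.133, 0.004, 2.836]
wrist_force: [-1.6, 2.0, 7.5]
width: 0.234
```

```bash
python3 -c "
from h import *
s=st()"
```

```text
t 32.58 pos [ 0.4548 -0.3073  0.253 ] rpy [3.133 0.004 2.836] F [-1.59  2.01  7.52] w 0.234
```

Emit:
jog_arm([
  [[0,0,0,0],[0,0,0,0],[0,0,0,0],[0,0,0,0]],
], grip=4)

```text
clock: 32.92
tool_pos: [0.4548, -0.3073, 0.2529]
ee_rot: [3.133, 0.004, 2.836]
wrist_force: [-0.4, 0.2, -0.3]
width: 0.422
```

```bash
python3 -c "
from h import *
s=st()
im=get_image('side');crop(im,250,250,370,400,4,'s40.png');im=get_image('wrist');crop(im,200,120,440,320,3,'w40.png')"
```

```text
t 32.92 pos [ 0.4548 -0.3073  0.2529] rpy [3.133 0.004 2.836] F [-0.37  0.19 -0.3 ] w 0.422
```

View pics/s40.png

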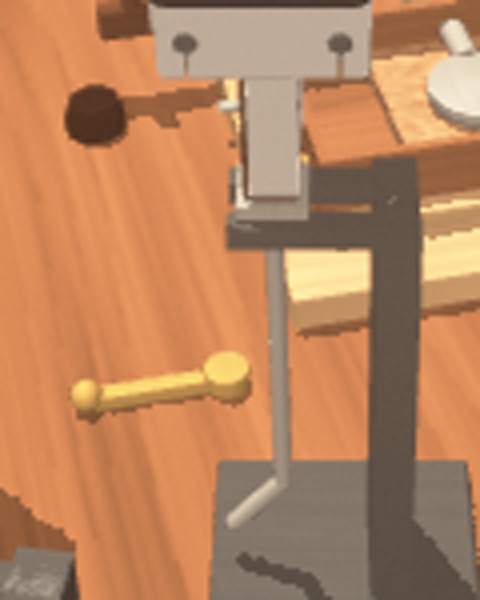

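View pics/w40.png

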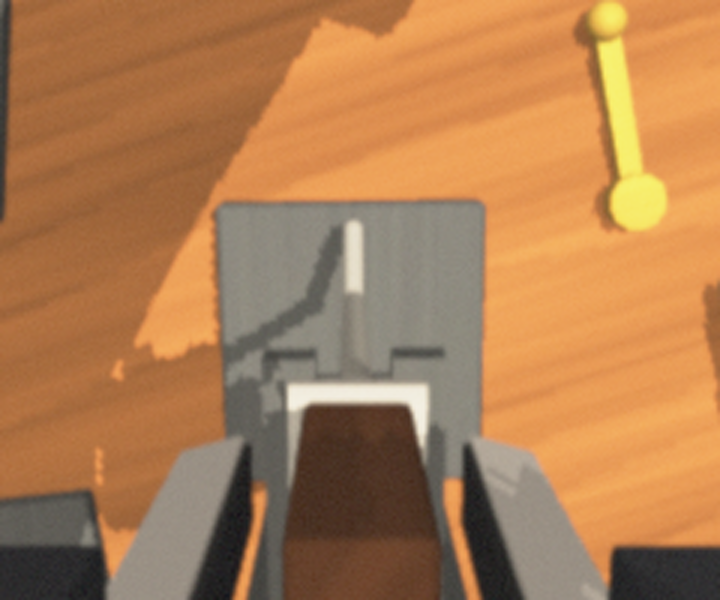

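Emit:
jog_arm([
  [[0,0,-1,0],[0,0,-3,0],[0,0,-6,0],[0,0,-10,0],[1,0,-14,0],[4,0,-16,0],[8,0,-16,0],[12,0,-16,0]],
])

```text
clock: 33.68
tool_pos: [0.3717, -0.2821, 0.4158]
ee_rot: [3.131, 0.001, 2.832]
wrist_force: [-1.0, 0.9, -0.1]
width: 0.424
```

Emit:
jog_arm([
  [[0,0,0,0],[0,0,0,0],[0,0,0,0],[0,0,0,0],[0,0,0,0],[0,0,0,0]],
])

```text
clock: 34.18
tool_pos: [0.372, -0.2822, 0.4155]
ee_rot: [3.133, -0.001, 2.831]
wrist_force: [0.3, 1.0, 0.7]
width: 0.427
```

```bash
python3 -c "
from h import *
s=st()
im=get_image('side');cv2.imwrite('pics/s41f.png',im);crop(im,250,220,400,420,3,'s41.png');im=get_image('top');crop(im,240,180,380,300,5,'t41.png');crop(im,370,230,450,310,6,'t41b.png')"
```

```text
t 34.18 pos [ 0.372  -0.2822  0.4155] rpy [ 3.133e+00 -1.000e-03  2.831e+00] F [0.26 1.02 0.72] w 0.427
```

View pics/s41.png

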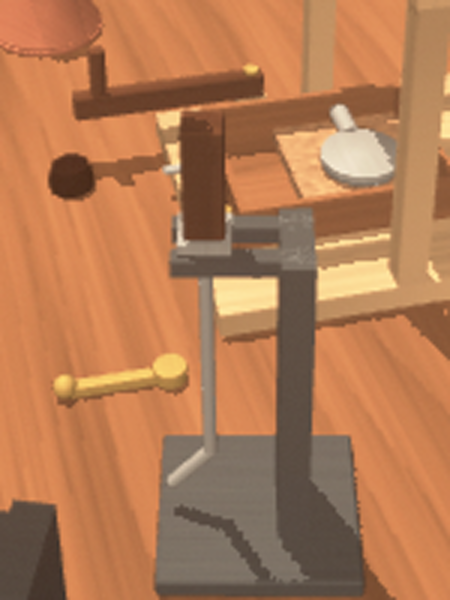

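View pics/t41.png

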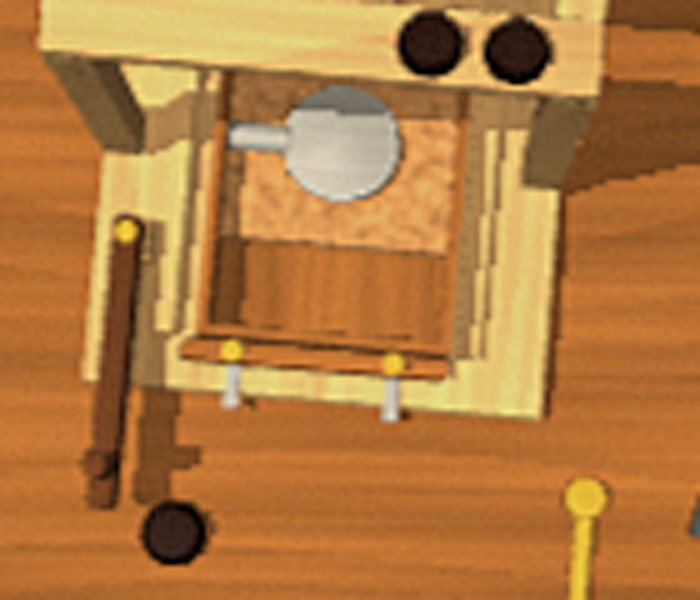

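View pics/s41f.png

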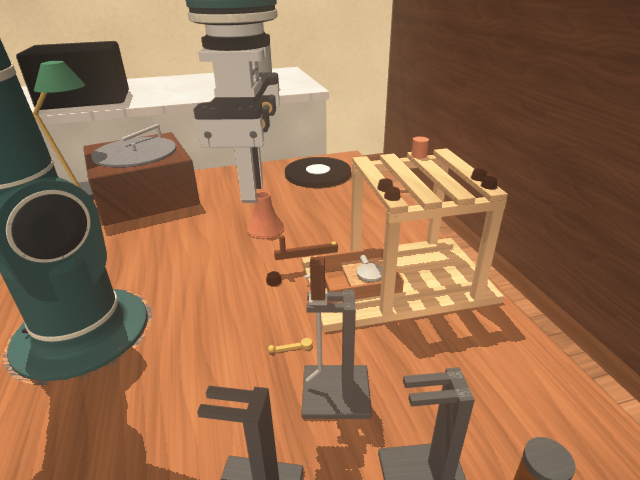

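```bash
python3 -c "
from h import *
go([.60,-.035,.385],3.08)"
```

```text
t 34.28 pos [ 0.3719 -0.2822  0.4156] rpy [ 3.133 -0.     2.831] F [ 0.77 -0.03  0.38] w 0.429
shift cm [-14.17  30.47   3.33] turn [  0.5   0.1 -14.3]
```

Emit:
jog_arm([
  [[-1,3.8,0,-2],[-3,7.4,0,-4],[-5,11,0,-6],[-7,14.5,0,-8],[-8.5,18,0,-10],[-10,21.5,0,-12],[-11.5,25,0,-14.3],[-13,28.3,0,-14.3]],
])

```text
clock: 34.95
tool_pos: [0.5835, -0.0504, 0.4172]
ee_rot: [3.133, 0.001, 3.084]
wrist_force: [-0.2, -0.5, 1.3]
width: 0.428
```

Emit:
jog_arm([
  [[-1.2,2.2,1.5,0],[-1.2,2.2,3,0],[-1.2,2.2,3,0],[-1.2,2.2,3,0]],
])

```text
clock: 35.28
tool_pos: [0.5965, -0.0294, 0.387]
ee_rot: [3.134, -0.001, 3.084]
wrist_force: [0.3, -0.1, 0.0]
width: 0.428
```

```bash
python3 -c "
from h import *
s=st();print(toshelf(s['tool_pos']))
im=get_image('wrist');cv2.imwrite('pics/w42f.png',im);crop(im,240,170,400,290,5,'w42.png')"
```

```text
t 35.28 pos [ 0.5965 -0.0294  0.387 ] rpy [ 3.134e+00 -1.000e-03  3.084e+00] F [ 0.29 -0.07  0.05] w 0.428
[0.0848 0.0065 0.387 ]
```

View pics/w42.png

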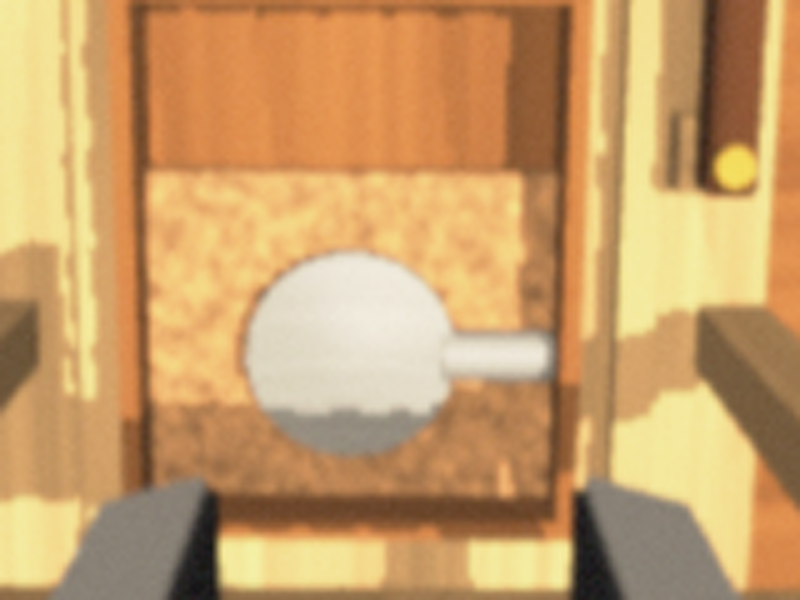

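```bash
python3 -c "
from h import *
im=cv2.imread('pics/w42f.png');crop(im,240,110,400,210,5,'w42b.png')"
```

```text
(no output)
```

View pics/w42b.png

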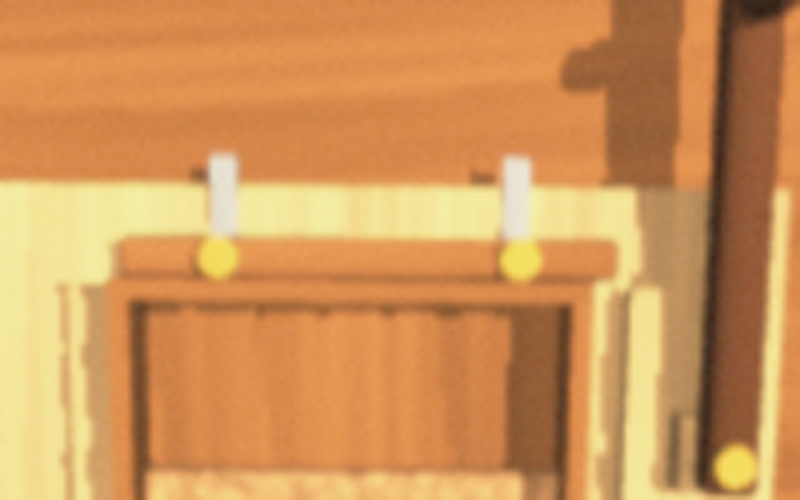

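```bash
python3 -c "
from h import *
im=cv2.imread('pics/w42f.png');g=im.astype(int)
a=cv2.resize(im[155:180,258:298],None,fx=16,fy=11,interpolation=cv2.INTER_CUBIC);b=cv2.resize(im[155:180,330:370],None,fx=16,fy=11,interpolation=cv2.INTER_CUBIC)
cv2.imwrite('pics/w42c.png',np.vstack([a,b]))
W=cam('wrist')
for y in(.06,-.06): print([np.round(proj(W,sh(d,y,z)),1) for d,z in((.03,.065),(.03,.04),(.03,.02),(.018,.04))])
"
```

```text
[array([354.6, 167.4]), array([352.7, 167. ]), array([351.4, 166.7]), array([353. , 158.8])]
[array([271.3, 167. ]), array([273.5, 166.6]), array([275.1, 166.3]), array([273.3, 158.4])]
```

View pics/w42c.png

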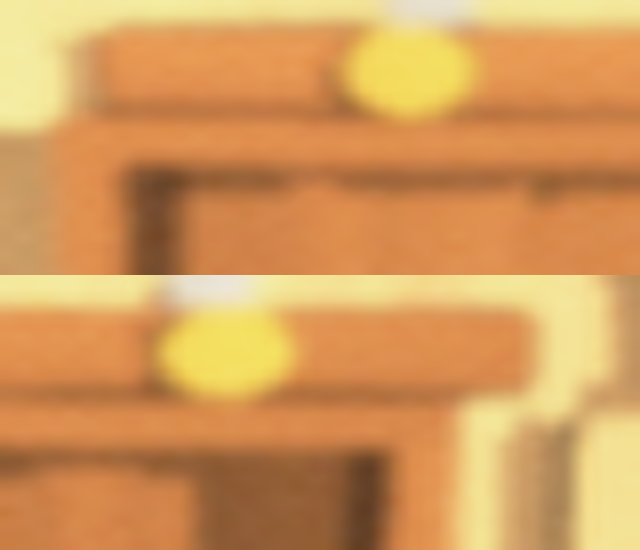

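```bash
python3 -c "
from h import *
print(manip.close_job())"
```

```text
the job is handed in; nothing more can be done
None
```

I finished the whole task in the order asked and handed it in at about 35 s on the robot's clock. `close_job` reports no verdict.

- **Gate:** I gripped the peg lightly and swung it along its arc. The pictures put it at about 1.58 rad, square to the fence, and it had not moved at the end.
- **Hook:** The arm can only turn about the vertical. I leaned the hook about 35° in the grip by pressing its tip against the right side of the shelf deck. Later I stood it upright again against the deck's front edge.
- **Tray:** It came forward slightly crooked and met the fence at its right end first. I moved the hook 30 mm to the left and drew it square in steps of about half a millimetre or less. I stopped when the pull rose from about 2 N to 3.1–4.0 N. Part of that was the tray's own drag, so I estimate about 2 N on the fence, but only indirectly because the force readings are noisy.
- **Fence:** The last close picture shows no gap at either end (the two ends agree to within about 0.5 mm) and no brass button showing. The fence studs had not moved in the pictures. I could not read the fence or buffer joints directly.
- **Hook back in its fork:** It hangs upright with its collar on the prongs, after a slight sway when I let go.
- **Bystanders:** The horn section, bell lever and knob look to be where they started. The robot was touching nothing at the end.

One disagreement: the cameras differed by 2–4 mm on where the middle of the fork slot was. I shifted 2 mm and checked in the side picture that the shaft was inside the slot before going further in and lowering the hook.

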